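Clamp the mould vibrator's shaft unit and hold its eccentric heavy side down

ROBOT

A 6-joint arm with a two-finger parallel gripper is mounted at the origin on the work surface. World frame = base frame: x ahead of the robot, y to its left, z up, the work surface at z = 0. Lengths are in m, angles in rad, forces in N, time in s.
With the tool pointing down it reaches from about 0.35 to 0.85 m from the base axis. Payload 8.1 kg.
Tool frame: the origin (TCP) lies midway between the tips of the shut fingers; the grasp point (between the pads) lies 19 mm behind it (arm.hold_point_z is the distance from the TCP to the grasp point, in m); z points along the fingers, y is the line along which they close (so a half turn about z gives the same grasp; the last joint's range is limited). The gripper opens to 93 mm and grips with 3 to 60 N. Pads are 15 mm wide; open, the fingers measure 128 mm over their backs; the gripper's body (75 mm by 188 mm) begins 65 mm behind the grasp point.
Start: joints at [-1.368, 0.13, 1.488, -0, 1.523, -0.085], TCP at [0.17, -0.575, 0.219] pointing down, gripper open.
Joint ranges: [-2.96, 2.96], [-0.89, 2.26], [0.02, 2.5], [-1.34, 4.48], [0, 2.73], [-2.66, 2.66]. Speed limits (rad/s): [2.39, 2.39, 2.79, 3.14, 3.14, 3.14].

INTERFACE

Orientations are given as [roll, pitch, yaw] about the fixed x, y, z axes, in that order (R = Rz(yaw) Ry(pitch) Rx(roll)).
In Python, from rig import arm gives the robot as it stands.
- The arm moves only by the shell command python3 steer.py 'ROWS' [FORCE]. ROWS is a JSON list that holds a single list of rows (three levels of brackets), with 1 to 5 rows, each of 7 numbers: the opening from 0.0 (shut) to 1.0 (fully open), then dx, dy, dz in m, then a rotation vector rx, ry, rz in rad; each row shifts and turns the commanded pose from where the row before left it, along the tool's axes as they then stand; what a row does not reach is not made up. A row lasts 1/12 s, in which the tool goes at most 0.0417 m and 0.125 rad, less where a joint would pass 70% of its speed; a pose out of reach is approached as far as the arm can. The fingers move at their own pace and stop on an object; FORCE is the grip in N (left out, the last holds). Time passes only in rows, so rows that do not move let the fingers close. It prints the time, the measured TCP pose, the force, the opening and the grip force at its end. Input that does not fit is refused with a message, and nothing moves.
- arm.get_state(): the state, without advancing time (a new reading comes with each control period).
- arm.camera(name): name is "side" or "top" or "wrist"; returns the picture (420x560x3 uint8, blue, green, red); there is no depth.
- arm.camera_params(name): a dict with "vfov" (degrees; the focal length in pixels is half the picture's height over the tangent of half this angle, whatever the lens; pixels are square), "cx", "cy" (the principal point, pixels), "k1" (the pictures are not rectified: a ray, as slopes to the right and down, at radius r is drawn at 1 + k1 r^2 times it, then the intrinsics apply), "pose" (4x4, takes a point from camera to world coordinates). Camera axes: x right, y down, z forward; pixel columns grow to the right and rows downward; lengths in m; the calibration is good to about 2 mm. A picture is of the moment at which its call begins: read the wrist's pose just before it. camera_params takes no time and is no camera call; for the wrist camera it gives the pose at the moment of the call.
- arm.hand_in(): hands the job in; it is judged then, once.
The state is a dict: "clock": time; "joint_pos": joint angles; "joint_vel": joint speeds; "effort": joint torques, N m; "tool_pos": TCP position; "ee_rot": TCP orientation; "ft_force": force on the tool from outside, world axes, zero at the start; "torque": the same for the moment, N m; "finger_gap": opening from 0.0 (shut) to 1.0 (fully open); "grasp_force": force on a finger pad.
Only numpy, scipy, OpenCV 4.12 (cv2) and the standard library are available. Lean on these libraries where they do the work, as an engineer would, in place of code of your own. Each camera call takes 0.05 s, during which the arm holds its last target. There are 200 camera calls.

TASK

The shaft unit of the mould vibrating table stands loose in the bench vise: crank the vise handle clockwise until the moving jaw clamps the unit's foot firmly against the fixed jaw. Then turn the unit's round steel drum by hand, feel where the weight sealed inside it sits, and bring the heavy side straight down, ready for the timing belt. The program finishes while holding: the gripper still grips the drum, at rest with its heavy side down, the foot still clamped and the chocolate house, jar and spanner left where they are.

Things in the scene. Friction and masses are not known exactly. Their poses are not given: they have to be found in the camera images.
- vise: dark cast-iron machine vise on a round swivel base, fixed to the steel table; jaws 80 mm wide. Origin: on the table under the middle of the jaw opening; x runs along the screw, away from the crank and the robot, to the fixed jaw, whose face is at x = +27 mm; y to the left, z up. Bed 88 mm, jaw tops 120 mm above the table
- crank_grip: handle of the vise's crank: a black, freely revolving round grip, 15 mm thick, 40 mm long, lying level and parallel to the vise's x axis at the vise's end facing the robot. Origin: its middle. It can be pinched from above across the vise's y axis and led round its circle with the tool kept upright
- crank_centre (a point): centre of the circle (radius 40 mm, in the vise's y-z plane) on which the crank grip's middle moves: on the screw's axis, x = -143 mm and z = 70 mm in the vise's frame
- crank_turn (a joint): crank angle, rad; 0 with the handle straight up, growing clockwise as seen from the robot along the vise's +x (from the top towards the vise's -y), which closes the jaw 6 mm per turn. The screw drags with 4 N at the handle, rising when the jaw is tight: 7 to 8 N at the handle is enough. It stays tight when let go
- jaw: moving jaw of the vise, cast iron, 80 mm wide, 32 mm high, between the crank and the unit. Origin: lower middle of its gripping face
- jaw_slide (a joint): travel of the moving jaw, m; its face is at x = -26 mm + travel in the vise's frame. The foot is clamped at a travel of about 7 mm
- unit: shaft unit: bearing pedestal with a level shaft, standing loose on the vise's bed between the jaws. Origin: middle of its foot's underside; x along the vise's x, y along the shaft, z up. Foot 46 (x) by 80 by 34 mm high; round bearing housing above, 22 mm radius, y -22 to +22 mm. Toothed pulley, 24 mm radius, at y +43 to +65 mm; the drum is at the -y end
- shaft_axis (a point): point on the shaft's axis in the middle of the bearing housing, 68 mm above the unit's underside (156 mm above the table)
- drum: closed smooth steel drum on the shaft's -y end, beside the vise: 120 mm in diameter, 36 mm wide. Origin: its centre; y is the shaft's axis. Small bolt heads and the shaft's end stand out up to 7 mm from its outer face, within 26 mm of the axis. Pinch it across its flat faces near the rim; 33 mm of bare shaft (9 mm radius) lie between it and the housing
- drum_centre (a point): the drum's centre as a point that does not turn: 73 mm along -y from shaft_axis. Sealed in the drum is the eccentric, a steel weight of 0.7 to 1.0 kg whose centre (eccentric_weight) is 30 mm off the axis at an angle that differs each time and never slips. It is not seen or given by any reading
- drum_turn (a joint): drum angle, rad; grows as the drum's top moves along the unit's +x (away from the robot); endless; its zero says nothing of the heavy side. Seals drag with 0.32 N m, more than the weight's 0.20 to 0.28 N m, so the drum stays where it is left, but turning it takes up to 0.6 N m while the heavy side is lifted and down to 0.04 N m while it sinks
- choc_house: bystander: dark moulded chocolate house with pale roof and base, 115 x 85 mm and about 100 mm high, on the left. Origin: middle of its underside
- grease_jar: bystander: small white jar with a steel lid, 64 mm in diameter, 75 mm high, on the right. Origin: middle of its underside
- spanner: bystander: steel spanner lying on the table on the right, nearer the robot. Origin: middle of its underside

How it is judged:
On the way, in this order (a step that is already met when the one before it is completed fails the run):
1. the moving jaw clamps the foot of the unit against the fixed jaw (contact force between jaw and unit above 30 N and x of unit in the frame of vise above 0.0015 m), for 0.3 s.
2. the drum's heavy side is down (x of eccentric_weight in the frame of unit between -0.0103 and 0.0103 m and z of eccentric_weight in the frame of unit below 0.05 m), for 0.3 s.
At the end, for the whole second after the job is handed in: the jaw presses the unit's foot with over 30 N against the fixed jaw, the unit upright; the hidden weight's centre is below the shaft and within 10 mm to either side of it (20 degrees from straight down); the fingers still grip the drum with over 3 N and it is at rest (all of step 1 and all of step 2 and contact force between the fingers and drum above 3 N and angular speed of drum below 0.15 rad/s and angle between unit's own z axis and vertical below 0.1 rad); the arm keeps its last pose, push and grip.
It fails at once if the chocolate house is disturbed (moved over 20 mm) (distance of choc_house from where it was at the start of the episode above 0.02 m).
It fails at once if the grease jar is disturbed (moved over 20 mm) (distance of grease_jar from where it was at the start of the episode above 0.02 m).
It fails at once if the spanner is disturbed (moved over 20 mm) (distance of spanner from where it was at the start of the episode above 0.02 m).
It fails at once if the unit tips over in the vise (angle between unit's own z axis and vertical above 0.3 rad).
It also fails if it takes over 72 s, if anything falls off the work surface, if the arm or the gripper's body presses on something with over 40 N, if the wrist force passes 120 N, or if a joint passes its speed limit or range.

## Working session

There is one attempt and no reset: what is moved stays moved. The work goes in short steps, Python scripts to look and compute and a shell command to move; the robot and the scene stay as the last step left them, time stands still between calls to the robot, and variables do not carry over. Pictures are saved under pics/ and viewed, at most 10 in all, crops included, and the job is handed in when it is done.

```bash
ls; mkdir -p pics
python3 - <<'E'
from rig import arm
import cv2,numpy as np
s=arm.get_state();print({k:np.round(v,3).tolist() for k,v in s.items()})
for n in("side","top"):
    p=arm.camera_params(n);print(n,p["vfov"],p["cx"],p["cy"],p["k1"],np.round(p["pose"],4).tolist())
    cv2.imwrite(f"pics/{n}1.png",arm.camera(n))
E
```

```text
pics
rig.py
steer.py
{'clock': 0.0, 'joint_pos': [-1.368, 0.131, 1.489, -0.0, 1.523, -0.085], 'joint_vel': [-0.0, 0.0, -0.0, 0.0, 0.001, 0.002], 'effort': [0.002, -55.983, -49.176, 0.077, 0.035, -0.0], 'tool_pos': [0.17, -0.575, 0.218], 'ee_rot': [-3.14, -0.0, 0.288], 'ft_force': [-0.142, -0.353, 0.188], 'torque': [0.044, -0.031, -0.008], 'grasp_force': 0.0, 'finger_gap': 1.0}
side 54.02426447132287 281.74322265984415 212.96171972970566 -0.049178782238861886 [[-0.7277, -0.4804, 0.4895, -0.0934], [-0.6857, 0.4908, -0.5376, 0.6919], [0.018, -0.7269, -0.6866, 1.0076], [0.0, 0.0, 0.0, 1.0]]
top 45.242616855483774 285.92280953982936 207.6017877771586 -0.15723795817878047 [[-0.0233, -0.9964, 0.0813, 0.4046], [-0.9997, 0.024, 0.0079, 0.002], [-0.0098, -0.0811, -0.9967, 1.6212], [0.0, 0.0, 0.0, 1.0]]
```

View pics/side1.png

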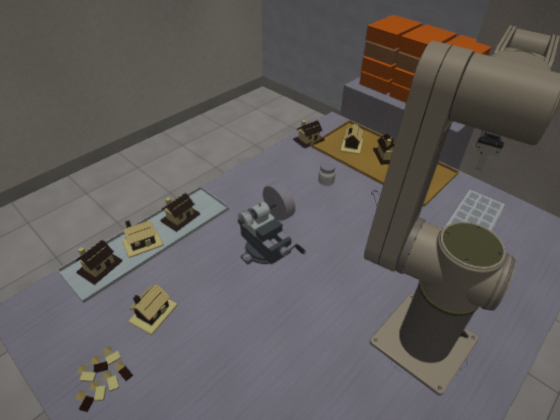

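View pics/top1.png

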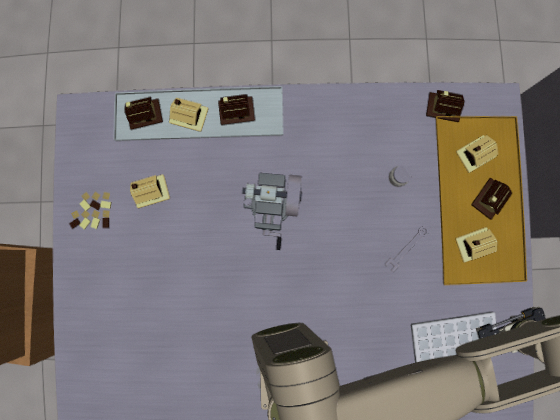

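Both views show the vise in the middle (top ≈ (270,205), side ≈ (265,230)), with the crank grip at top (279,242) and side (298,248). The drum is on the right, at top (294,195). I'll enlarge these.

Run:
```python
import cv2,numpy as np
a=cv2.imread("pics/side1.png")[175:275,225:325];b=cv2.imread("pics/top1.png")[160:260,225:325]
f=lambda i:cv2.resize(i,(400*2//2,400),interpolation=cv2.INTER_CUBIC)
o=np.hstack([f(a),f(b)])
for k in range(0,800,40):
    cv2.line(o,(k,0),(k,6),(0,255,255),1); cv2.line(o,(0,k),(6,k),(0,255,255),1)
cv2.imwrite("pics/crop1.png",o)
```

```text
(no output)
```

View pics/crop1.png

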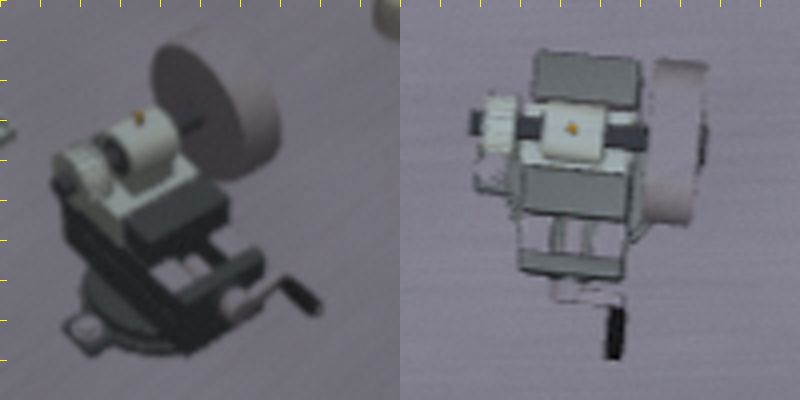

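The crop shows these points (left half is side, right half is top):

| Point | Side crop | Top crop |
|---|---|---|
| Grip middle | (303,298) | (614,333) |
| Brass nipple on the housing | (138,119) | (571,129) |

Fixed-jaw far corners in the top view are (538,50) and (642,58).

```bash
cat > h.py <<'E'
from rig import arm
import numpy as np
from scipy.optimize import brentq
def ray(n,u,v,p=None):
    p=p or arm.camera_params(n);T=np.array(p["pose"]);f=210/np.tan(np.radians(p["vfov"]/2))
    d=np.array([(u-p["cx"])/f,(v-p["cy"])/f]);rd=np.hypot(*d)
    r=brentq(lambda r:r*(1+p["k1"]*r*r)-rd,0,1.2) if rd>0 else 0
    d=d*(r/rd if rd>0 else 1);w=T[:3,:3]@[d[0],d[1],1];return T[:3,3],w/np.linalg.norm(w)
def tri(rs):
    A=0;b=0
    for o,w in rs:
        P=np.eye(3)-np.outer(w,w);A=A+P;b=b+P@o
    x=np.linalg.solve(A,b);return x,[np.linalg.norm((np.eye(3)-np.outer(w,w))@(x-o)) for o,w in rs]
def plane(r,z):
    o,w=r;return o+w*(z-o[2])/w[2]
S=lambda u,v:ray("side",225+u/4,175+v/4)
T=lambda u,v:ray("top",225+(u-400)/4,160+v/4)
E
python3 - <<'E'
from h import *
np.set_printoptions(precision=4,suppress=True)
for n,a,b in [("grip",(303,298),(614,333)),("grip end",(315,311),(613,358)),("gripstart",(286,282),(616,308)),("nipple",(138,119),(571,129)),("movjaw R near",(228,207),(628,222)),("movjaw far R",(192,174),(632,172)),("movjaw L near",(136,248),(523,214))]:
    print(n,*tri([S(*a),T(*b)]))
for n,u in [("FJ",(538,50)),("FJ",(642,58)),("FJ",(638,106)),("FJ",(534,95)),("MJ",(527,168)),("MJ",(632,172)),("MJ",(628,222)),("MJ",(523,214))]: print(n,plane(T(*u),.12))
for u in [(655,60),(707,62),(693,225),(645,218),(571,129)]: print("drum/nip",plane(T(*u),.156))
E
```

```text
grip [0.421  0.039  0.0751] [np.float64(0.0008729259982441461), np.float64(0.0008729259982441311)]
grip end [0.4038 0.0416 0.0757] [np.float64(0.0014311149072704333), np.float64(0.001431114907270399)]
gripstart [0.4401 0.037  0.0768] [np.float64(0.0008562648425581199), np.float64(0.0008562648425580967)]
nipple [0.5678 0.0648 0.1808] [np.float64(0.00023682655131827035), np.float64(0.00023682655131826083)]
movjaw R near [0.5063 0.0276 0.1039] [np.float64(0.001981587400157199), np.float64(0.001981587400157141)]
movjaw far R [0.5449 0.0249 0.1109] [np.float64(0.003946882055376444), np.float64(0.003946882055376559)]
movjaw L near [0.5172 0.1095 0.1111] [np.float64(0.006661807555754168), np.float64(0.0066618075557541715)]
FJ [0.635 0.091 0.12 ]
FJ [0.6269 0.0128 0.12  ]
FJ [0.5906 0.0167 0.12  ]
FJ [0.6009 0.0946 0.12  ]
MJ [0.546  0.1008 0.12  ]
MJ [0.5411 0.0223 0.12  ]
MJ [0.5037 0.0262 0.12  ]
MJ [0.5115 0.1045 0.12  ]
drum/nip [0.6199 0.0031 0.156 ]
drum/nip [ 0.6174 -0.035   0.156 ]
drum/nip [ 0.498  -0.0217  0.156 ]
drum/nip [0.5039 0.0131 0.156 ]
drum/nip [0.5704 0.0657 0.156 ]
```

The jaw points fit a vise origin of about (0.569, 0.059) with yaw about -6°. The grip is at about (0.421, 0.039, 0.075), so the crank angle is near 80°. I'll move above the crank and use the wrist camera to refine this.

```bash
python3 steer.py '[[[0.5, 0, 0, 0, 0, 0, 0.0983], [0.5, 0, 0, 0, 0, 0, 0.0983], [0.5, 0, 0, 0, 0, 0, 0.0983], [0.5, 0, 0, 0, 0, 0, 0.0983]]]'
python3 steer.py '[[[0.5, 0.0103, -0.0354, 0, 0, 0, 0], [0.5, 0.0103, -0.0354, 0, 0, 0, 0], [0.5, 0.0103, -0.0354, 0, 0, 0, 0], [0.5, 0.0103, -0.0354, 0, 0, 0, 0], [0.5, 0.0103, -0.0354, 0, 0, 0, 0]]]'
python3 steer.py '[[[0.5, 0.0103, -0.0354, 0, 0, 0, 0], [0.5, 0.0103, -0.0354, 0, 0, 0, 0], [0.5, 0.0103, -0.0354, 0, 0, 0, 0], [0.5, 0.0103, -0.0354, 0, 0, 0, 0], [0.5, 0.0103, -0.0354, 0, 0, 0, 0]]]'
python3 steer.py '[[[0.5, 0.0103, -0.0354, 0, 0, 0, 0], [0.5, 0.0103, -0.0354, 0, 0, 0, 0], [0.5, 0.0103, -0.0354, 0, 0, 0, 0], [0.5, 0.0103, -0.0354, 0, 0, 0, 0], [0.5, 0.0103, -0.0354, 0, 0, 0, 0]]]'
python3 steer.py '[[[0.5, 0.0103, -0.0354, 0, 0, 0, 0], [0.5, 0.0103, -0.0354, 0, 0, 0, 0], [0.5, 0.0103, -0.0354, 0, 0, 0, 0], [0.5, 0, 0, 0, 0, 0, 0], [0.5, 0, 0, 0, 0, 0, 0]]]'
python3 - <<'E'
from h import *
import cv2,pickle
p=arm.camera_params("wrist");i=arm.camera("wrist");pickle.dump(p,open("w1.pkl","wb"))
s=arm.get_state();print(s["tool_pos"],s["ee_rot"],s["joint_pos"],s["ft_force"],np.round(p["pose"],3).tolist(),p["vfov"])
cv2.imwrite("pics/w1.png",i)
E
```

```text
clock: 0.43
tool_pos: [0.1703, -0.575, 0.218]
ee_rot: [-3.141, 0.0, -0.11]
ft_force: [0.3, 0.6, 1.0]
finger_gap: 0.759
grasp_force: 0.0
clock: 0.85
tool_pos: [0.2403, -0.4029, 0.2179]
ee_rot: [-3.141, 0.0, -0.106]
ft_force: [0.4, 0.3, 0.8]
finger_gap: 0.505
grasp_force: 0.0
clock: 1.27
tool_pos: [0.31, -0.2324, 0.2183]
ee_rot: [-3.141, 0.0, -0.106]
ft_force: [0.6, -0.2, 0.6]
finger_gap: 0.501
grasp_force: 0.0
clock: 1.68
tool_pos: [0.3799, -0.0617, 0.2185]
ee_rot: [3.141, -0.0, -0.106]
ft_force: [0.7, -1.1, -0.1]
finger_gap: 0.499
grasp_force: 0.0
clock: 2.1
tool_pos: [0.4215, 0.0407, 0.2181]
ee_rot: [3.141, 0.001, -0.101]
ft_force: [0.1, -0.5, 0.5]
finger_gap: 0.502
grasp_force: 0.0
[0.42134143 0.0393669  0.21813036] [ 3.14109785e+00  1.30828200e-03 -1.02989747e-01] [-2.77700123e-02 -3.66197774e-01  1.94701076e+00 -3.95103681e-04
  1.56212143e+00  1.64601943e+00] [-0.43149203 -0.57323005 -0.66449456] [[-0.101, -0.949, -0.299, 0.506], [-0.995, 0.097, 0.03, 0.03], [0.0, 0.3, -0.954, 0.385], [0.0, 0.0, 0.0, 1.0]] 69.0304311627405
```

View pics/w1.png

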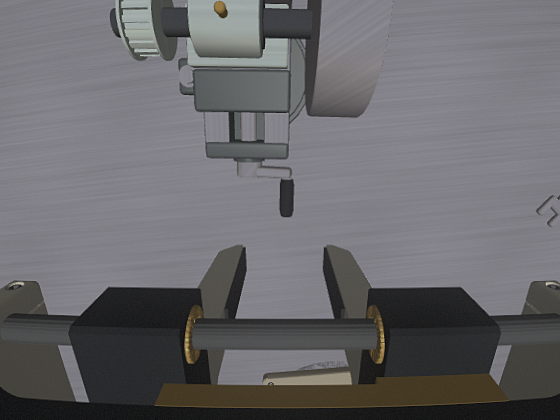

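The wrist view shows the grip at (287,197), its ends at rows 179 and 217. The hub is at (248,168) and the nipple at (221,9). The vise edges lie level in the picture, so the yaw is right.

Run:
```python
from h import *
import pickle
np.set_printoptions(precision=4,suppress=True)
p=pickle.load(open("w1.pkl","rb"));W=lambda u,v:ray("w",u,v,p)
print("grip",tri([W(287,197),T(614,333),S(303,298)]),tri([W(287,197),S(303,298)]))
print("nip",tri([W(221,9),T(571,129),S(138,119)]))
g=tri([W(287,197),T(614,333),S(303,298)])[0]
print("ends",plane(W(287,179),.082),plane(W(287,217),.082))
print("jaw near",plane(W(195,111),.12),plane(W(290,110),.12),"far",plane(W(195,69),.12),plane(W(288,67),.12))
print("plate",plane(W(206,157),.085),plane(W(288,157),.085),"pulley..drum", plane(W(307,113),.156),plane(W(362,117),.156))
print("hub",plane(W(248,168),.07+.01))
```

```text
grip (array([0.4209, 0.0379, 0.0746]), [np.float64(0.0019121433950528952), np.float64(0.001860032909859638), np.float64(0.00030538598408497635)]) (array([0.4205, 0.0368, 0.0738]), [np.float64(0.0008962552368971046), np.float64(0.0008962552368971057)])
nip (array([0.5688, 0.0635, 0.1791]), [np.float64(0.0016291880586480822), np.float64(0.0015797806124142177), np.float64(0.0005366981259173195)])
ends [0.4409 0.0341 0.082 ] [0.4006 0.0381 0.082 ]
jaw near [0.5145 0.1042 0.12  ] [0.5069 0.0254 0.12  ] far [0.5468 0.0985 0.12  ] [0.5402 0.0238 0.12  ]
plate [0.4717 0.111  0.085 ] [0.4633 0.0309 0.085 ] pulley..drum [0.5034 0.0141 0.156 ] [ 0.4968 -0.0253  0.156 ]
hub [0.4557 0.072  0.08  ]
```

```bash
python3 steer.py '[[[0.4, 0, 0.003, 0.0325, 0, 0, 0], [0.4, 0, 0, 0.0325, 0, 0, 0], [0.4, 0, 0, 0.0325, 0, 0, 0], [0.4, 0, 0, 0.0325, 0, 0, 0], [0.4, 0, 0, 0.0325, 0, 0, 0]]]'
python3 steer.py '[[[0.4, 0, 0, 0, 0, 0, 0], [0.0, 0, 0, 0, 0, 0, 0], [0.0, 0, 0, 0, 0, 0, 0], [0.0, 0, 0, 0, 0, 0, 0], [0.0, 0, 0, 0, 0, 0, 0]]]' 30
python3 steer.py '[[[0.0, 0, 0, 0, 0, 0, 0], [0.0, 0, 0, 0, 0, 0, 0], [0.0, 0, 0, 0, 0, 0, 0]]]'
python3 - <<'E'
from h import *
import cv2
cv2.imwrite("pics/w2.png",arm.camera("wrist"))
E
```

```text
clock: 2.57
tool_pos: [0.421, 0.0342, 0.0548]
ee_rot: [3.141, -0.001, -0.108]
ft_force: [0.9, 0.3, -0.5]
finger_gap: 0.401
grasp_force: 0.0
clock: 2.98
tool_pos: [0.4238, 0.0374, 0.0588]
ee_rot: [-3.137, -0.005, -0.106]
ft_force: [3.7, 22.2, -1.1]
finger_gap: 0.164
grasp_force: 11.2
clock: 3.23
tool_pos: [0.4238, 0.038, 0.0587]
ee_rot: [-3.137, -0.005, -0.105]
ft_force: [2.4, 12.7, -1.0]
finger_gap: 0.148
grasp_force: 30.0
```

View pics/w2.png

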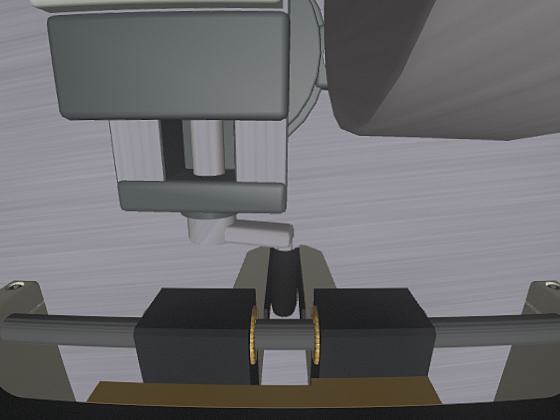

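The grip sits between the pads and is held with 30 N at a gap of 14 mm. It is about 2 mm further +y than I commanded, so I'll shift for that and begin the circle.

```bash
python3 steer.py '[[[0, 0, -0.002, 0, 0, 0, 0], [0, 0, -0.0002, 0.0104, 0, 0, 0], [0, 0, -0.0029, 0.0100, 0, 0, 0], [0, 0, 0, 0, 0, 0, 0]]]'
python3 - <<'E'
from h import *
s=arm.get_state();print(np.round(s["torque"],2),np.round(s["ft_force"],1))
E
python3 steer.py '[[[0, 0, -0.0054, 0.009, 0, 0, 0], [0, 0, -0.0075, 0.0073, 0, 0, 0], [0, 0, 0, 0, 0, 0, 0]]]'
```

```text
clock: 3.62
tool_pos: [0.4238, 0.0404, 0.0365]
ee_rot: [3.141, -0.004, -0.105]
ft_force: [6.3, -3.4, -7.0]
finger_gap: 0.153
grasp_force: 30.0
[-0.52 -1.07 -0.12] [ 6.3 -3.4 -7. ]
clock: 3.87
tool_pos: [0.4251, 0.053, 0.0199]
ee_rot: [3.14, -0.004, -0.105]
ft_force: [9.2, -6.1, -14.2]
finger_gap: 0.153
grasp_force: 30.0
```

The three measured points fit a circle with centre y = 0.0777, z = 0.0708 (at the pads) and radius 40.3 mm, as expected. My command lies slightly inside it, so I'll correct outward and carry on.

```bash
python3 steer.py '[[[0, 0.001, -0.0091, 0.0066, 0, 0, 0], [0, 0, -0.0101, 0.0027, 0, 0, 0], [0, 0, 0, 0, 0, 0, 0]]]'
python3 steer.py '[[[0, 0, -0.0104, -0.0002, 0, 0, 0], [0, 0, -0.0100, -0.0029, 0, 0, 0], [0, 0, 0, 0, 0, 0, 0]]]'
```

```text
clock: 4.12
tool_pos: [0.4279, 0.0734, 0.0113]
ee_rot: [-3.141, -0.003, -0.105]
ft_force: [3.3, 3.2, -1.1]
finger_gap: 0.154
grasp_force: 30.0
clock: 4.37
tool_pos: [0.4303, 0.0938, 0.0148]
ee_rot: [-3.141, -0.003, -0.105]
ft_force: [4.3, 2.9, 1.2]
finger_gap: 0.155
grasp_force: 30.0
```

```bash
python3 steer.py '[[[0, 0, -0.0090, -0.0054, 0, 0, 0], [0, 0, -0.0073, -0.0075, 0, 0, 0], [0, 0, 0, 0, 0, 0, 0]]]'
python3 steer.py '[[[0, 0, -0.0051, -0.0091, 0, 0, 0], [0, 0, -0.0025, -0.0101, 0, 0, 0], [0, 0, 0.0002, -0.0104, 0, 0, 0], [0, 0, 0, 0, 0, 0, 0]]]'
```

```text
clock: 4.62
tool_pos: [0.4322, 0.1098, 0.0282]
ee_rot: [-3.141, -0.004, -0.105]
ft_force: [4.5, 1.1, 3.7]
finger_gap: 0.148
grasp_force: 30.0
clock: 4.95
tool_pos: [0.433, 0.1163, 0.058]
ee_rot: [-3.141, -0.004, -0.105]
ft_force: [6.0, -1.1, 2.3]
finger_gap: 0.156
grasp_force: 30.0
```

```bash
python3 steer.py '[[[0, 0, 0.0029, -0.0100, 0, 0, 0], [0, 0, 0.0054, -0.0090, 0, 0, 0], [0, 0, 0, 0, 0, 0, 0]]]'
python3 steer.py '[[[0, 0, 0.0075, -0.0073, 0, 0, 0], [0, 0, 0.0091, -0.0051, 0, 0, 0], [0, 0, 0.0101, -0.0025, 0, 0, 0], [0, 0, 0, 0, 0, 0, 0]]]'
```

```text
clock: 5.2
tool_pos: [0.4319, 0.1078, 0.0766]
ee_rot: [-3.141, -0.004, -0.105]
ft_force: [5.4, 0.4, 4.6]
finger_gap: 0.151
grasp_force: 30.0
clock: 5.53
tool_pos: [0.4287, 0.081, 0.0908]
ee_rot: [-3.14, -0.003, -0.106]
ft_force: [4.6, -2.9, 6.9]
finger_gap: 0.154
grasp_force: 30.0
```

```bash
python3 steer.py '[[[0, 0, 0.0104, -0.0005, 0, 0, 0], [0, 0, 0.0100, 0.0029, 0, 0, 0], [0, 0, 0.0090, 0.0054, 0, 0, 0], [0, 0, 0, 0, 0, 0, 0]]]'
python3 steer.py '[[[0, 0, 0.0073, 0.0075, 0, 0, 0], [0, 0, 0.0051, 0.0091, 0, 0, 0], [0, 0, 0.0025, 0.0101, 0, 0, 0], [0, 0, 0, 0, 0, 0, 0]]]'
```

```text
clock: 5.87
tool_pos: [0.4252, 0.0516, 0.0817]
ee_rot: [-3.141, -0.003, -0.106]
ft_force: [8.1, -1.5, -5.0]
finger_gap: 0.152
grasp_force: 30.0
clock: 6.2
tool_pos: [0.4235, 0.0376, 0.0541]
ee_rot: [-3.14, -0.002, -0.106]
ft_force: [6.9, 3.2, 1.9]
finger_gap: 0.151
grasp_force: 30.0
```

```bash
python3 steer.py '[[[0, 0, -0.0004, 0.0104, 0, 0, 0], [0, 0, -0.0029, 0.0100, 0, 0, 0], [0, 0, 0, 0, 0, 0, 0]]]'
python3 steer.py '[[[0, 0, -0.0054, 0.009, 0, 0, 0], [0, 0, 0, 0, 0, 0, 0]]]'
python3 steer.py '[[[0, 0, -0.0037, 0.0040, 0, 0, 0], [0, 0, 0, 0, 0, 0, 0]]]'
python3 steer.py '[[[0, 0, -0.0037, 0.0034, 0, 0, 0], [0, 0, 0, 0, 0, 0, 0]]]'
```

```text
clock: 6.45
tool_pos: [0.424, 0.041, 0.0346]
ee_rot: [-3.141, -0.002, -0.105]
ft_force: [2.5, 0.5, 11.7]
finger_gap: 0.153
grasp_force: 30.0
clock: 6.62
tool_pos: [0.4247, 0.0459, 0.0263]
ee_rot: [3.141, -0.002, -0.105]
ft_force: [0.1, -3.3, 16.6]
finger_gap: 0.158
grasp_force: 30.0
clock: 6.78
tool_pos: [0.4251, 0.0488, 0.0229]
ee_rot: [3.14, -0.002, -0.105]
ft_force: [-2.4, -4.7, 17.6]
finger_gap: 0.152
grasp_force: 30.0
clock: 6.95
tool_pos: [0.4256, 0.0521, 0.0198]
ee_rot: [3.139, -0.002, -0.105]
ft_force: [-3.1, -7.4, 22.2]
finger_gap: 0.153
grasp_force: 30.0
```

The tangential load has risen to about 20 N at 1.17 turns (7 mm of travel), so the jaw is tight. I'll release, rise and go over the drum.

```bash
python3 steer.py '[[[0.35, 0, 0, 0, 0, 0, 0], [0.35, 0, 0, 0, 0, 0, 0], [0.35, 0, 0, 0, 0, 0, 0], [0.35, 0, 0, -0.025, 0, 0, 0], [0.35, 0, 0, -0.0375, 0, 0, 0]]]'
python3 steer.py '[[[0.6, 0, 0, -0.0375, 0, 0, 0], [0.6, 0, 0, -0.0375, 0, 0, 0], [0.6, 0, 0, -0.0375, 0, 0, 0], [0.6, 0, 0, -0.0375, 0, 0, 0], [0.6, 0, 0, -0.0375, 0, 0, 0]]]'
python3 steer.py '[[[0.6, 0.0367, 0.0118, 0, 0, 0, 0], [0.6, 0.0367, 0.0118, 0, 0, 0, 0], [0.6, 0.0367, 0.0118, 0, 0, 0, 0], [0.6, 0.0367, 0.0118, 0, 0, 0, 0], [0.6, 0, 0, 0, 0, 0, 0]]]'
python3 - <<'E'
from h import *
import cv2,pickle
a=arm.get_state();p=arm.camera_params("wrist");i=arm.camera("wrist");pickle.dump(p,open("w3.pkl","wb"));cv2.imwrite("pics/w3.png",i)
print(a["tool_pos"],a["ee_rot"],a["ft_force"],a["torque"],a["joint_pos"])
E
```

```text
clock: 7.37
tool_pos: [0.4209, 0.0502, 0.077]
ee_rot: [3.136, 0.007, -0.106]
ft_force: [0.2, -1.1, -2.7]
finger_gap: 0.355
grasp_force: 1.3
clock: 7.78
tool_pos: [0.423, 0.0532, 0.2685]
ee_rot: [3.141, 0.003, -0.105]
ft_force: [0.9, 0.4, 0.4]
finger_gap: 0.592
grasp_force: 0.0
clock: 8.2
tool_pos: [0.5676, -0.0119, 0.262]
ee_rot: [3.141, 0.008, -0.107]
ft_force: [-0.5, 0.0, -1.0]
finger_gap: 0.601
grasp_force: 0.0
[ 0.56760352 -0.01191499  0.26198789] [ 3.14053152  0.00819494 -0.10745639] [-0.47690383  0.02510013 -0.97346985] [-0.04554443  0.07182171  0.02316131] [-1.10569914e-01  3.72801880e-02  1.50809137e+00 -1.08725815e-03
  1.60441268e+00  1.56764636e+00]
```

View pics/w3.png

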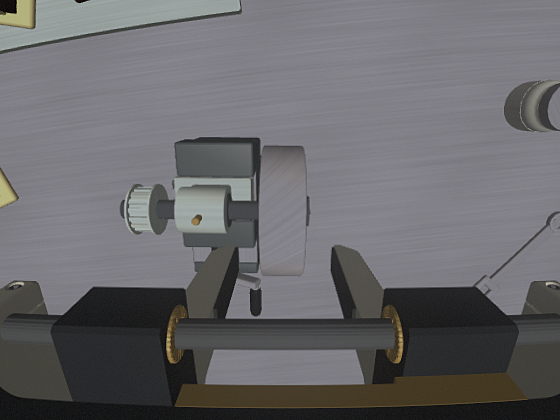

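The wrist view shows the drum at columns 260–307 and rows 146–275 (far and near tangents). The nipple is at (196,220).

Run:
```python
from h import *
import pickle
np.set_printoptions(precision=4,suppress=True)
p=pickle.load(open("w3.pkl","rb"));W=lambda u,v:ray("w",u,v,p)
c,s=np.cos(.1055),np.sin(.1055);V=np.array([[c,-s,0],[s,c,0],[0,0,1]])
x=[]
for v in(146,275):
    o,w=W(284,v);x.append(w@V)   # coords in vise axes
o=o@V;a=[np.array([w[0],w[2]])/np.hypot(w[0],w[2]) for w in x];b=(a[0]+a[1]);b/=np.linalg.norm(b)
half=np.arccos(a[0]@a[1])/2;d=.06/np.sin(half);ax=np.array([o[0],o[2]])+b*d
print("axis vise-x,z (rotated world)",ax,d)
xa=ax[0]
for z in(.216,):
    # crown points near row 205
    for u in(260,306): print(plane(W(u,195),z)@V)
print("nip",plane(W(196,220),.179)@V)
t=arm.get_state()["tool_pos"];print("tcp rot",t@V)
```

```text
axis vise-x,z (rotated world) [0.5556 0.1474] 0.2948599566476587
[ 0.5931 -0.0621  0.216 ]
[ 0.5861 -0.0944  0.216 ]
nip [0.5737 0.0029 0.179 ]
tcp rot [ 0.5612 -0.0701  0.263 ]
```

Run:
```python
from h import *
import pickle
np.set_printoptions(precision=4,suppress=True)
p=pickle.load(open("w3.pkl","rb"));W=lambda u,v:ray("w",u,v,p)
c,s=np.cos(.1055),np.sin(.1055);V=np.array([[c,-s,0],[s,c,0],[0,0,1]]).T
x=[]
for v in(146,275):
    o,w=W(284,v);x.append(w@V)
o=o@V;a=[np.array([w[0],w[2]])/np.hypot(w[0],w[2]) for w in x];b=(a[0]+a[1]);b/=np.linalg.norm(b)
half=np.arccos(a[0]@a[1])/2;d=.06/np.sin(half);print("axis x,z",np.array([o[0],o[2]])+b*d)
for u in(260,306): print(plane(W(u,200),.214)@V)
print("nip",plane(W(196,220),.179)@V)
print("tcp",arm.get_state()["tool_pos"]@V, "vise org est",np.array([.5702,.0628,0])@V)
```

```text
axis x,z [0.5603 0.1529]
[0.5886 0.0638 0.214 ]
[0.5885 0.0302 0.214 ]
nip [0.5604 0.123  0.179 ]
tcp [0.5634 0.049  0.263 ] vise org est [0.5604 0.1225 0.    ]
```

```bash
cat > r.py <<'E'
from h import *
import json
s=arm.get_state();c=np.cos(.1055);n=np.sin(.1055)
v=lambda a:np.array([c*a[0]-n*a[1],n*a[0]+c*a[1],a[2]])
from scipy.spatial.transform import Rotation as R
Rm=R.from_euler("xyz",s["ee_rot"]).as_matrix();z=v(Rm[:,2]);phi=np.arctan2(-z[0],-z[2])
p=v(s["tool_pos"]);F=v(s["ft_force"]);M=v(s["torque"])
print("R phi %.3f p %.4f %.4f F %.1f %.1f %.1f My %.2f gf %.0f tau %.3f"%(phi,p[0],p[2],*F,M[1],s["grasp_force"],0))
open("log.txt","a").write(json.dumps([phi,*p,*F,*M])+"\n")
E
python3 steer.py '[[[0.6, -0.002, 0, 0.0247, 0, 0, 0], [0.6, 0, 0, 0.0247, 0, 0, 0], [0.6, 0, 0, 0.0247, 0, 0, 0], [0.6, 0, 0, 0, 0, 0, 0], [0.6, 0, 0, 0, 0, 0, 0]]]'
python3 r.py
python3 steer.py '[[[0.0, 0, 0, 0, 0, 0, 0], [0, 0, 0, 0, 0, 0, 0], [0, 0, 0, 0, 0, 0, 0], [0, 0, 0, 0, 0, 0, 0], [0, 0, 0, 0, 0, 0, 0]]]' 40; python3 r.py
```

```text
clock: 8.67
tool_pos: [0.5611, -0.0082, 0.1925]
ee_rot: [-3.142, 0.005, -0.105]
ft_force: [0.2, -0.8, 1.3]
finger_gap: 0.599
grasp_force: 0.0
R phi 0.005 p 0.5588 0.1925 F 0.3 -0.8 1.3 My 0.00 gf 0 tau 0.000
clock: 9.08
tool_pos: [0.5642, -0.0098, 0.1964]
ee_rot: [3.139, -0.003, -0.106]
ft_force: [-1.8, -4.5, 4.8]
finger_gap: 0.382
grasp_force: 40.0
R phi -0.003 p 0.5621 0.1964 F -1.3 -4.7 4.8 My 0.19 gf 40 tau 0.000
```

The pads are too near the rim (r ≈ 59 mm), so I'll open a little, lower and regrip.

```bash
python3 steer.py '[[[0.55, 0, 0, 0, 0, 0, 0], [0.55, 0, 0, 0, 0, 0, 0], [0.55, 0, 0, 0.005, 0, 0, 0], [0.55, 0, 0, 0.005, 0, 0, 0], [0.55, 0, 0, 0, 0, 0, 0]]]'; python3 r.py
python3 steer.py '[[[0.55, 0, 0, 0, 0, 0, 0], [0.0, 0, 0, 0, 0, 0, 0], [0, 0, 0, 0, 0, 0, 0], [0, 0, 0, 0, 0, 0, 0], [0, 0, 0, 0, 0, 0, 0]]]' 40; python3 r.py
```

```text
clock: 9.5
tool_pos: [0.5625, -0.0081, 0.1825]
ee_rot: [-3.141, 0.002, -0.105]
ft_force: [-0.2, -0.2, 0.0]
finger_gap: 0.548
grasp_force: 0.0
R phi 0.002 p 0.5603 0.1825 F -0.2 -0.2 0.0 My 0.07 gf 0 tau 0.000
clock: 9.92
tool_pos: [0.5633, -0.0097, 0.1843]
ee_rot: [3.14, -0.0, -0.106]
ft_force: [-1.4, -5.4, -0.7]
finger_gap: 0.385
grasp_force: 40.0
R phi -0.000 p 0.5612 0.1843 F -0.8 -5.5 -0.7 My 0.04 gf 40 tau 0.000
```

```bash
rm -f log.txt
python3 steer.py '[[[0, -0.0028, 0, 0.00014, 0, 0.1, 0], [0, -0.0028, 0, 0.00014, 0, 0.1, 0]]]' >/dev/null; python3 r.py
python3 steer.py '[[[0, -0.0028, 0, 0.00014, 0, 0.1, 0], [0, -0.0028, 0, 0.00014, 0, 0.1, 0]]]'|tail -2; python3 r.py
```

```text
R phi -0.203 p 0.5575 0.1826 F 13.6 -4.7 -15.7 My -1.68 gf 40 tau 0.000
finger_gap: 0.379
grasp_force: 39.9
R phi -0.408 p 0.5518 0.1814 F 26.2 -2.3 -22.3 My -2.55 gf 40 tau 0.000
```

```bash
python3 steer.py '[[[0, 0, 0, 0, 0, 0, 0], [0, 0, 0, 0, 0, 0, 0]]]' >/dev/null; python3 r.py
python3 steer.py '[[[0, 0, 0, 0.001, 0, 0, 0], [0, 0, 0, 0, 0, 0, 0]]]' >/dev/null; python3 r.py
python3 steer.py '[[[0, 0, 0, 0.001, 0, 0, 0], [0, 0, 0, 0, 0, 0, 0]]]' >/dev/null; python3 r.py
```

```text
R phi -0.398 p 0.5475 0.1780 F 13.9 -4.4 -23.3 My -0.71 gf 40 tau 0.000
R phi -0.394 p 0.5480 0.1781 F -3.5 -5.5 -7.7 My 1.35 gf 40 tau 0.000
R phi -0.393 p 0.5482 0.1781 F -14.4 -6.8 2.8 My 2.64 gf 40 tau 0.000
```

```bash
sed -i 's/\*F,M\[1\],s\["grasp_force"\],0))/*F,M[1],s["grasp_force"],M[1]+.21*(np.cos(phi)*F[0]-np.sin(phi)*F[2])),"rad %.1f"%(np.sin(phi)*F[0]+np.cos(phi)*F[2]))/' r.py
python3 steer.py '[[[0, 0.0028, 0, -0.0010, 0, -0.1, 0], [0, 0.0028, 0, -0.0005, 0, -0.1, 0]]]' >/dev/null; python3 r.py
python3 steer.py '[[[0, 0.0028, 0, -0.0005, 0, -0.1, 0], [0, 0.0028, 0, -0.0005, 0, -0.1, 0]]]' >/dev/null; python3 r.py
```

```text
R phi -0.185 p 0.5495 0.1780 F -7.4 -4.8 -22.6 My 2.32 gf 40 tau -0.079 rad -20.9
R phi 0.021 p 0.5544 0.1799 F -16.5 -5.9 -18.3 My 3.46 gf 40 tau 0.082 rad -18.6
```

```bash
python3 steer.py '[[[0, 0, 0, 0, 0, 0, 0], [0, 0, 0, 0, 0, 0, 0]]]' ; python3 r.py
python3 -c "
from h import *
s=arm.get_state();print(s['joint_pos'])"
```

```text
clock: 11.25
tool_pos: [0.5598, -0.0092, 0.1786]
ee_rot: [3.14, 0.016, -0.107]
ft_force: [-1.4, -5.3, -23.3]
finger_gap: 0.386
grasp_force: 40.0
R phi 0.016 p 0.5577 0.1786 F -0.9 -5.4 -23.3 My 0.63 gf 40 tau 0.523 rad -23.3
[-1.07086566e-01  6.03210414e-02  1.63614824e+00 -1.48497834e-03
  1.46096364e+00  1.57056045e+00]
```

```bash
python3 steer.py '[[[0.55, 0, 0, 0, 0, 0, 0], [0.55, 0, 0, 0, 0, 0, 0], [0.55, 0, 0, 0, 0, 0, 0], [0.55, 0, 0, 0, 0, 0, 0]]]' ; python3 r.py
python3 steer.py '[[[0.55, 0, 0, 0, 0, 0, 0], [0.55, 0, 0, 0, 0, 0, 0], [0.55, 0, 0, 0, 0, 0, 0], [0.55, 0, 0, 0, 0, 0, 0]]]' >/dev/null; python3 r.py
```

```text
clock: 11.58
tool_pos: [0.5642, -0.0083, 0.187]
ee_rot: [-3.141, -0.003, -0.105]
ft_force: [0.3, 0.1, 0.2]
finger_gap: 0.54
grasp_force: 0.0
R phi -0.003 p 0.5619 0.1870 F 0.3 0.1 0.2 My -0.00 gf 0 tau 0.058 rad 0.2
R phi -0.001 p 0.5612 0.1858 F -0.3 1.0 -0.4 My 0.03 gf 0 tau -0.028 rad -0.4
```

The servo is soft and settles slowly, so the fast sweep was misleading. I'll recentre over the expected axis (x' ≈ 0.564), regrip, and turn slowly.

```bash
python3 steer.py '[[[0.55, 0.0028, 0, -0.002, 0, 0, 0], [0.55, 0, 0, 0, 0, 0, 0], [0.55, 0, 0, 0, 0, 0, 0], [0.55, 0, 0, 0, 0, 0, 0], [0.55, 0, 0, 0, 0, 0, 0]]]' >/dev/null; python3 r.py
python3 steer.py '[[[0, 0, 0, 0, 0, 0, 0], [0, 0, 0, 0, 0, 0, 0], [0, 0, 0, 0, 0, 0, 0], [0, 0, 0, 0, 0, 0, 0], [0, 0, 0, 0, 0, 0, 0]]]' 50 >/dev/null; python3 r.py
python3 steer.py '[[[0, 0.0016, 0, 0, 0, -0.05, 0], [0, 0.0016, 0, 0, 0, -0.05, 0], [0, 0.0016, 0, 0, 0, -0.05, 0], [0, 0.0016, 0, 0, 0, -0.05, 0]]]' >/dev/null; python3 r.py
python3 steer.py '[[[0, 0, 0, 0, 0, 0, 0], [0, 0, 0, 0, 0, 0, 0], [0, 0, 0, 0, 0, 0, 0], [0, 0, 0, 0, 0, 0, 0]]]' >/dev/null; python3 r.py
```

```text
R phi 0.000 p 0.5638 0.1872 F 0.3 -0.5 -0.5 My 0.04 gf 0 tau 0.103 rad -0.5
R phi 0.000 p 0.5638 0.1872 F -1.1 -5.4 -0.2 My 0.05 gf 50 tau -0.170 rad -0.2
R phi 0.203 p 0.5699 0.1861 F 0.6 -6.9 -4.5 My -0.30 gf 50 tau 0.008 rad -4.3
R phi 0.201 p 0.5703 0.1860 F 2.5 -6.5 -3.9 My -0.24 gf 50 tau 0.438 rad -3.4
```

Forces are small now, so the pivot is right. Turning positive is nearly free, which means the weight is on the +x side and sinking. I'll continue.

```bash
for i in 1; do :; done
python3 steer.py '[[[0, 0.0016, 0, 0, 0, -0.05, 0], [0, 0.0016, 0, 0, 0, -0.05, 0], [0, 0.0016, 0, 0, 0, -0.05, 0], [0, 0.0016, 0, 0, 0, -0.05, 0]]]' >/dev/null; python3 r.py
python3 steer.py '[[[0, 0.0016, 0, 0, 0, -0.05, 0], [0, 0.0016, 0, 0, 0, -0.05, 0], [0, 0.0016, 0, 0, 0, -0.05, 0], [0, 0.0016, 0, 0, 0, -0.05, 0]]]' >/dev/null; python3 r.py
python3 steer.py '[[[0, 0.0016, 0, 0, 0, -0.05, 0], [0, 0.0016, 0, 0, 0, -0.05, 0], [0, 0.0016, 0, 0, 0, -0.05, 0], [0, 0.0016, 0, 0, 0, -0.05, 0]]]' >/dev/null; python3 r.py
python3 -c "
from h import *
s=arm.get_state();print(s['joint_pos'],s['clock'])"
```

```text
R phi 0.404 p 0.5758 0.1838 F -1.9 -6.7 -7.3 My -0.49 gf 50 tau -0.253 rad -7.4
R phi 0.606 p 0.5811 0.1802 F -6.0 -8.5 -8.0 My -0.33 gf 50 tau -0.418 rad -10.0
R phi 0.809 p 0.5856 0.1757 F -11.9 -9.9 -9.7 My -0.11 gf 50 tau -0.350 rad -15.3
[-1.07723640e-01  9.88020293e-01  6.24965133e-01 -1.91755092e-03
  2.33725927e+00  1.57028494e+00] 14.4167
```

```bash
python3 steer.py '[[[0, -0.0016, 0, 0.0004, 0, 0.05, 0], [0, -0.0016, 0, 0.0004, 0, 0.05, 0], [0, -0.0016, 0, 0.0004, 0, 0.05, 0], [0, -0.0016, 0, 0.0004, 0, 0.05, 0]]]' >/dev/null; python3 r.py
python3 steer.py '[[[0, -0.0016, 0, 0, 0, 0.05, 0], [0, -0.0016, 0, 0, 0, 0.05, 0], [0, -0.0016, 0, 0, 0, 0.05, 0], [0, -0.0016, 0, 0, 0, 0.05, 0]]]' >/dev/null; python3 r.py
python3 steer.py '[[[0, -0.0016, 0, 0, 0, 0.05, 0], [0, -0.0016, 0, 0, 0, 0.05, 0], [0, -0.0016, 0, 0, 0, 0.05, 0], [0, -0.0016, 0, 0, 0, 0.05, 0]]]' >/dev/null; python3 r.py
python3 steer.py '[[[0, -0.0016, 0, 0, 0, 0.05, 0], [0, -0.0016, 0, 0, 0, 0.05, 0], [0, -0.0016, 0, 0, 0, 0.05, 0], [0, -0.0016, 0, 0, 0, 0.05, 0]]]' >/dev/null; python3 r.py
```

```text
R phi 0.602 p 0.5811 0.1722 F 5.4 -5.1 -36.7 My -5.23 gf 50 tau 0.065 rad -27.2
R phi 0.399 p 0.5760 0.1769 F 12.8 -3.1 -37.2 My -5.21 gf 50 tau 0.304 rad -29.3
R phi 0.198 p 0.5705 0.1799 F 20.1 -2.8 -39.0 My -5.38 gf 50 tau 0.357 rad -34.3
R phi -0.003 p 0.5642 0.1817 F 23.7 -1.3 -38.6 My -4.72 gf 50 tau 0.231 rad -38.6
```

```bash
python3 steer.py '[[[0, 0, 0, 0, 0, 0, 0], [0, 0, 0, 0, 0, 0, 0], [0, 0, 0, 0, 0, 0, 0], [0, 0, 0, 0, 0, 0, 0], [0, 0, 0, 0, 0, 0, 0]]]' ; python3 r.py
python3 - <<'E'
from h import *
import cv2
i=arm.camera("wrist");j=arm.camera("side")[140:290,190:390]
cv2.imwrite("pics/m4.png",np.hstack([cv2.resize(i,(400,300)),cv2.resize(j,(400,300),interpolation=cv2.INTER_CUBIC)]))
E
```

```text
clock: 16.17
tool_pos: [0.5649, -0.0095, 0.1819]
ee_rot: [3.14, 0.003, -0.107]
ft_force: [15.9, -3.8, -32.2]
finger_gap: 0.387
grasp_force: 50.0
R phi 0.003 p 0.5628 0.1819 F 16.2 -2.1 -32.2 My -3.48 gf 50 tau -0.062 rad -32.1
```

View pics/m4.png

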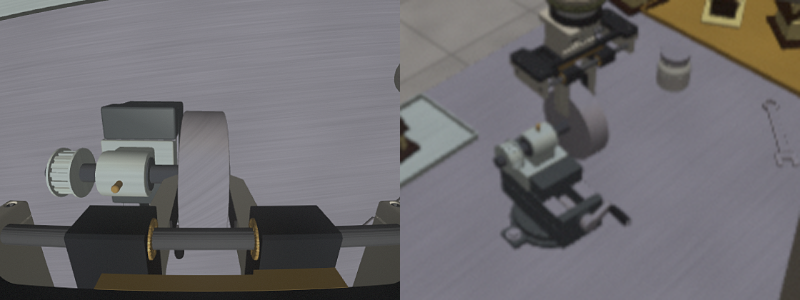

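The grasp looks sound. At that pace the wrist arc makes joints 2 and 3 swing fast, and the tracking lag loads the grasp. I'll regrip and sweep at a quarter of the speed.

```bash
rm log.txt
python3 steer.py '[[[0.55, 0, 0, 0, 0, 0, 0], [0.55, 0, 0, 0, 0, 0, 0], [0.55, 0, 0, 0, 0, 0, 0], [0.55, 0, 0, -0.002, 0, 0, 0], [0.55, 0, 0, 0, 0, 0, 0]]]' >/dev/null
python3 steer.py '[[[0.55, 0, 0, 0, 0, 0, 0], [0.55, 0, 0, 0, 0, 0, 0], [0.55, 0, 0, 0, 0, 0, 0]]]' >/dev/null; python3 r.py
python3 steer.py '[[[0, 0, 0, 0, 0, 0, 0], [0, 0, 0, 0, 0, 0, 0], [0, 0, 0, 0, 0, 0, 0], [0, 0, 0, 0, 0, 0, 0], [0, 0, 0, 0, 0, 0, 0]]]' 58 >/dev/null; python3 r.py
python3 steer.py '[[[0, 0.0008, 0, 0, 0, -0.025, 0], [0, 0.0008, 0, 0, 0, -0.025, 0], [0, 0.0008, 0, 0, 0, -0.025, 0], [0, 0.0008, 0, 0, 0, -0.025, 0]]]' >/dev/null; python3 r.py
python3 steer.py '[[[0, 0.0008, 0, 0, 0, -0.025, 0], [0, 0.0008, 0, 0, 0, -0.025, 0], [0, 0.0008, 0, 0, 0, -0.025, 0], [0, 0.0008, 0, 0, 0, -0.025, 0]]]' >/dev/null; python3 r.py
python3 steer.py '[[[0, 0.0008, 0, 0, 0, -0.025, 0], [0, 0.0008, 0, 0, 0, -0.025, 0], [0, 0.0008, 0, 0, 0, -0.025, 0], [0, 0.0008, 0, 0, 0, -0.025, 0]]]' >/dev/null; python3 r.py
python3 steer.py '[[[0, 0.0008, 0, 0, 0, -0.025, 0], [0, 0.0008, 0, 0, 0, -0.025, 0], [0, 0.0008, 0, 0, 0, -0.025, 0], [0, 0.0008, 0, 0, 0, -0.025, 0]]]' >/dev/null; python3 r.py
```

```text
R phi -0.000 p 0.5634 0.1896 F 0.5 0.1 -0.2 My 0.04 gf 0 tau 0.133 rad -0.2
R phi 0.000 p 0.5633 0.1893 F -0.2 -4.8 -1.3 My 0.03 gf 58 tau -0.003 rad -1.3
R phi 0.101 p 0.5665 0.1889 F -0.4 -5.8 -2.2 My -0.31 gf 58 tau -0.344 rad -2.2
R phi 0.202 p 0.5697 0.1882 F 0.3 -6.5 -1.9 My -0.40 gf 58 tau -0.258 rad -1.8
R phi 0.302 p 0.5728 0.1872 F 1.4 -6.8 -3.3 My -0.65 gf 58 tau -0.154 rad -2.8
R phi 0.402 p 0.5758 0.1859 F 0.9 -8.1 -4.4 My -0.77 gf 58 tau -0.241 rad -3.7
```

```bash
python3 steer.py '[[[0, 0.0008, 0, 0, 0, -0.025, 0], [0, 0.0008, 0, 0, 0, -0.025, 0], [0, 0.0008, 0, 0, 0, -0.025, 0], [0, 0.0008, 0, 0, 0, -0.025, 0]]]' >/dev/null; python3 r.py
python3 steer.py '[[[0, 0.0008, 0, 0, 0, -0.025, 0], [0, 0.0008, 0, 0, 0, -0.025, 0], [0, 0.0008, 0, 0, 0, -0.025, 0], [0, 0.0008, 0, 0, 0, -0.025, 0]]]' >/dev/null; python3 r.py
python3 steer.py '[[[0, 0.0008, 0, 0, 0, -0.025, 0], [0, 0.0008, 0, 0, 0, -0.025, 0], [0, 0.0008, 0, 0, 0, -0.025, 0], [0, 0.0008, 0, 0, 0, -0.025, 0]]]' >/dev/null; python3 r.py
echo back
python3 steer.py '[[[0, -0.0008, 0, 0, 0, 0.025, 0], [0, -0.0008, 0, 0, 0, 0.025, 0], [0, -0.0008, 0, 0, 0, 0.025, 0], [0, -0.0008, 0, 0, 0, 0.025, 0]]]' >/dev/null; python3 r.py
python3 steer.py '[[[0, -0.0008, 0, 0, 0, 0.025, 0], [0, -0.0008, 0, 0, 0, 0.025, 0], [0, -0.0008, 0, 0, 0, 0.025, 0], [0, -0.0008, 0, 0, 0, 0.025, 0]]]' >/dev/null; python3 r.py
python3 steer.py '[[[0, -0.0008, 0, 0, 0, 0.025, 0], [0, -0.0008, 0, 0, 0, 0.025, 0], [0, -0.0008, 0, 0, 0, 0.025, 0], [0, -0.0008, 0, 0, 0, 0.025, 0]]]' >/dev/null; python3 r.py
python3 steer.py '[[[0, -0.0008, 0, 0, 0, 0.025, 0], [0, -0.0008, 0, 0, 0, 0.025, 0], [0, -0.0008, 0, 0, 0, 0.025, 0], [0, -0.0008, 0, 0, 0, 0.025, 0]]]' >/dev/null; python3 r.py
```

```text
R phi 0.502 p 0.5787 0.1843 F 1.0 -7.3 -5.4 My -0.89 gf 58 tau -0.164 rad -4.2
R phi 0.602 p 0.5814 0.1824 F 0.1 -8.2 -6.9 My -1.02 gf 58 tau -0.175 rad -5.6
R phi 0.703 p 0.5839 0.1802 F -2.6 -8.4 -7.1 My -1.05 gf 58 tau -0.498 rad -7.1
back
R phi 0.600 p 0.5814 0.1815 F 1.8 -7.9 -8.5 My -1.18 gf 58 tau 0.142 rad -6.1
R phi 0.500 p 0.5787 0.1834 F 3.1 -6.6 -9.3 My -1.19 gf 58 tau 0.314 rad -6.7
R phi 0.400 p 0.5759 0.1851 F 2.9 -6.5 -9.1 My -1.13 gf 58 tau 0.179 rad -7.2
R phi 0.299 p 0.5730 0.1864 F 3.7 -4.5 -9.6 My -0.99 gf 58 tau 0.347 rad -8.0
```

```bash
python3 steer.py '[[[0, -0.0008, 0, 0, 0, 0.025, 0], [0, -0.0008, 0, 0, 0, 0.025, 0], [0, -0.0008, 0, 0, 0, 0.025, 0], [0, -0.0008, 0, 0, 0, 0.025, 0]]]' >/dev/null; python3 r.py
python3 steer.py '[[[0, -0.0008, 0, 0, 0, 0.025, 0], [0, -0.0008, 0, 0, 0, 0.025, 0], [0, -0.0008, 0, 0, 0, 0.025, 0], [0, -0.0008, 0, 0, 0, 0.025, 0]]]' >/dev/null; python3 r.py
python3 steer.py '[[[0, -0.0008, 0, 0, 0, 0.025, 0], [0, -0.0008, 0, 0, 0, 0.025, 0], [0, -0.0008, 0, 0, 0, 0.025, 0], [0, -0.0008, 0, 0, 0, 0.025, 0]]]' >/dev/null; python3 r.py
python3 steer.py '[[[0, -0.0008, 0, 0, 0, 0.025, 0], [0, -0.0008, 0, 0, 0, 0.025, 0], [0, -0.0008, 0, 0, 0, 0.025, 0], [0, -0.0008, 0, 0, 0, 0.025, 0]]]' >/dev/null; python3 r.py
python3 steer.py '[[[0, -0.0008, 0, 0, 0, 0.025, 0], [0, -0.0008, 0, 0, 0, 0.025, 0], [0, -0.0008, 0, 0, 0, 0.025, 0], [0, -0.0008, 0, 0, 0, 0.025, 0]]]' >/dev/null; python3 r.py
python3 steer.py '[[[0, -0.0008, 0, 0, 0, 0.025, 0], [0, -0.0008, 0, 0, 0, 0.025, 0], [0, -0.0008, 0, 0, 0, 0.025, 0], [0, -0.0008, 0, 0, 0, 0.025, 0]]]' >/dev/null; python3 r.py
python3 steer.py '[[[0, -0.0008, 0, 0, 0, 0.025, 0], [0, -0.0008, 0, 0, 0, 0.025, 0], [0, -0.0008, 0, 0, 0, 0.025, 0], [0, -0.0008, 0, 0, 0, 0.025, 0]]]' >/dev/null; python3 r.py
python3 steer.py '[[[0, -0.0008, 0, 0, 0, 0.025, 0], [0, -0.0008, 0, 0, 0, 0.025, 0], [0, -0.0008, 0, 0, 0, 0.025, 0], [0, -0.0008, 0, 0, 0, 0.025, 0]]]' >/dev/null; python3 r.py
python3 steer.py '[[[0, -0.0008, 0, 0, 0, 0.025, 0], [0, -0.0008, 0, 0, 0, 0.025, 0], [0, -0.0008, 0, 0, 0, 0.025, 0], [0, -0.0008, 0, 0, 0, 0.025, 0]]]' |head -1; python3 r.py
```

```text
R phi 0.199 p 0.5698 0.1874 F 4.3 -4.9 -7.9 My -0.84 gf 58 tau 0.363 rad -6.9
R phi 0.099 p 0.5667 0.1882 F 4.6 -4.8 -8.0 My -0.73 gf 58 tau 0.404 rad -7.5
R phi -0.001 p 0.5635 0.1886 F 5.4 -4.4 -7.1 My -0.47 gf 58 tau 0.661 rad -7.1
R phi -0.101 p 0.5602 0.1887 F 5.0 -3.4 -5.5 My -0.33 gf 58 tau 0.599 rad -6.0
R phi -0.201 p 0.5570 0.1885 F 4.5 -3.1 -4.3 My -0.09 gf 58 tau 0.661 rad -5.1
R phi -0.301 p 0.5539 0.1879 F 4.0 -4.1 -4.0 My 0.09 gf 58 tau 0.652 rad -5.0
R phi -0.401 p 0.5508 0.1871 F 1.3 -3.4 -0.9 My 0.43 gf 58 tau 0.618 rad -1.3
R phi -0.501 p 0.5479 0.1860 F -0.9 -3.9 1.8 My 0.72 gf 58 tau 0.733 rad 2.0
clock: 24.02
R phi -0.601 p 0.5451 0.1846 F -4.9 -5.4 5.1 My 1.08 gf 58 tau 0.831 rad 7.0
```

Turning negative takes more and more torque and turning positive less, so the heavy side is down near φ ≈ 0.4. I'll sweep back forward to close the loop, then fit.

```bash
python3 steer.py '[[[0, 0.0008, 0, 0, 0, -0.025, 0], [0, 0.0008, 0, 0, 0, -0.025, 0], [0, 0.0008, 0, 0, 0, -0.025, 0], [0, 0.0008, 0, 0, 0, -0.025, 0]]]' >/dev/null; python3 r.py
python3 steer.py '[[[0, 0.0008, 0, 0, 0, -0.025, 0], [0, 0.0008, 0, 0, 0, -0.025, 0], [0, 0.0008, 0, 0, 0, -0.025, 0], [0, 0.0008, 0, 0, 0, -0.025, 0]]]' >/dev/null; python3 r.py
python3 steer.py '[[[0, 0.0008, 0, 0, 0, -0.025, 0], [0, 0.0008, 0, 0, 0, -0.025, 0], [0, 0.0008, 0, 0, 0, -0.025, 0], [0, 0.0008, 0, 0, 0, -0.025, 0]]]' >/dev/null; python3 r.py
python3 steer.py '[[[0, 0.0008, 0, 0, 0, -0.025, 0], [0, 0.0008, 0, 0, 0, -0.025, 0], [0, 0.0008, 0, 0, 0, -0.025, 0], [0, 0.0008, 0, 0, 0, -0.025, 0]]]' >/dev/null; python3 r.py
python3 steer.py '[[[0, 0.0008, 0, 0, 0, -0.025, 0], [0, 0.0008, 0, 0, 0, -0.025, 0], [0, 0.0008, 0, 0, 0, -0.025, 0], [0, 0.0008, 0, 0, 0, -0.025, 0]]]' >/dev/null; python3 r.py
python3 steer.py '[[[0, 0.0008, 0, 0, 0, -0.025, 0], [0, 0.0008, 0, 0, 0, -0.025, 0], [0, 0.0008, 0, 0, 0, -0.025, 0], [0, 0.0008, 0, 0, 0, -0.025, 0]]]' >/dev/null; python3 r.py
python3 steer.py '[[[0, 0.0008, 0, 0, 0, -0.025, 0], [0, 0.0008, 0, 0, 0, -0.025, 0], [0, 0.0008, 0, 0, 0, -0.025, 0], [0, 0.0008, 0, 0, 0, -0.025, 0]]]' >/dev/null; python3 r.py
python3 steer.py '[[[0, 0.0008, 0, 0, 0, -0.025, 0], [0, 0.0008, 0, 0, 0, -0.025, 0], [0, 0.0008, 0, 0, 0, -0.025, 0], [0, 0.0008, 0, 0, 0, -0.025, 0]]]' >/dev/null; python3 r.py
cat > fit.py <<'E'
import json,numpy as np
from scipy.optimize import least_squares
d=np.array([json.loads(l) for l in open("log.txt")])[2:]
phi=d[:,0];dr=np.sign(np.diff(np.r_[0,phi]));Fe=np.cos(phi)*d[:,4]-np.sin(phi)*d[:,6];My=d[:,8]
for k in (False,True):
    def f(q):
        D,W,p0,S,b=q
        r=My+S*Fe-(-D*dr+W*np.sin(p0-phi)+b)
        return np.r_[r/.07,(D-.32)/.03,(W-.24)/.03,(S-.205)/.012,b/(.1 if k else .02)]
    for p in(.4,2,-2):
        s=least_squares(f,[.32,.24,p,.2,0],loss="soft_l1");J=np.linalg.inv(s.jac.T@s.jac);print(np.round(s.x,3),round(s.cost,1),"sd p0",round(J[2,2]**.5,3))
E
python3 fit.py
```

```text
R phi -0.498 p 0.5477 0.1857 F 0.2 -6.3 -1.6 My 0.21 gf 58 tau 0.088 rad -1.5
R phi -0.398 p 0.5507 0.1869 F 2.7 -6.6 -3.0 My -0.11 gf 58 tau 0.172 rad -3.8
R phi -0.298 p 0.5537 0.1878 F 4.7 -6.0 -7.1 My -0.47 gf 58 tau 0.037 rad -8.1
R phi -0.198 p 0.5569 0.1884 F 4.6 -7.1 -7.9 My -0.78 gf 58 tau -0.166 rad -8.6
R phi -0.098 p 0.5601 0.1886 F 5.0 -6.5 -9.5 My -0.96 gf 58 tau -0.115 rad -9.9
R phi 0.002 p 0.5634 0.1886 F 5.6 -7.4 -10.5 My -1.25 gf 58 tau -0.063 rad -10.5
R phi 0.102 p 0.5666 0.1882 F 3.9 -8.1 -11.0 My -1.37 gf 58 tau -0.325 rad -10.5
R phi 0.202 p 0.5697 0.1875 F 3.9 -7.4 -11.4 My -1.50 gf 58 tau -0.215 rad -10.4
[0.316 0.42  0.524 0.216 0.009] 24.4 sd p0 0.187
[0.316 0.42  0.524 0.216 0.009] 24.4 sd p0 0.187
[ 0.316 -0.419 -2.615  0.216  0.009] 40.4 sd p0 0.189
[0.317 0.335 0.217 0.221 0.161] 23.0 sd p0 0.752
[0.317 0.335 0.217 0.221 0.161] 23.0 sd p0 0.752
[0.317 0.335 0.217 0.221 0.161] 23.0 sd p0 0.752
```

Drag fits at 0.316, as given, but the amplitude (0.42) is too large, so there may be a tilt bias. I'll open, check the sensor in free air while swinging back, then turn the drum further for a wider angle range.

```bash
cp log.txt log1.txt
python3 steer.py '[[[0.55, 0, 0, 0, 0, 0, 0], [0.55, 0, 0, 0, 0, 0, 0], [0.55, 0, 0, 0, 0, 0, 0], [0.55, 0, 0, 0, 0, 0, 0]]]' >/dev/null; python3 r.py
python3 steer.py '[[[0.55, -0.0032, 0, 0, 0, 0.1, 0], [0.55, -0.0032, 0, 0, 0, 0.1, 0], [0.55, 0, 0, 0, 0, 0, 0], [0.55, 0, 0, 0, 0, 0, 0], [0.55, 0, 0, 0, 0, 0, 0]]]' >/dev/null; python3 r.py
python3 steer.py '[[[0.55, -0.0016, 0, 0, 0, 0.05, 0], [0.55, -0.0016, 0, 0, 0, 0.05, 0], [0.55, -0.0016, 0, 0, 0, 0.05, 0], [0.55, -0.0016, 0, 0, 0, 0.05, 0]]]' >/dev/null
python3 steer.py '[[[0.55, -0.0016, 0, 0, 0, 0.05, 0], [0.55, -0.0016, 0, 0, 0, 0.05, 0], [0.55, -0.0016, 0, 0, 0, 0.05, 0], [0.55, -0.0016, 0, 0, 0, 0.05, 0], [0.55, 0, 0, 0, 0, 0, 0]]]' >/dev/null
python3 steer.py '[[[0.55, 0, 0, 0, 0, 0, 0], [0.55, 0, 0, 0, 0, 0, 0], [0.55, 0, 0, 0, 0, 0, 0], [0.55, 0, 0, 0, 0, 0, 0]]]' >/dev/null; python3 r.py
python3 steer.py '[[[0.55, -0.0016, 0, 0, 0, 0.05, 0], [0.55, -0.0016, 0, 0, 0, 0.05, 0], [0.55, -0.0016, 0, 0, 0, 0.05, 0], [0.55, -0.0016, 0, 0, 0, 0.05, 0], [0.55, 0, 0, 0, 0, 0, 0]]]' >/dev/null
python3 steer.py '[[[0.55, 0, 0, 0, 0, 0, 0], [0.55, 0, 0, 0, 0, 0, 0], [0.55, 0, 0, 0, 0, 0, 0], [0.55, 0, 0, 0, 0, 0, 0]]]' |head -1; python3 r.py
```

```text
R phi 0.199 p 0.5697 0.1901 F -0.3 0.0 0.4 My -0.13 gf 0 tau -0.209 rad 0.3
R phi -0.001 p 0.5641 0.1924 F 0.1 1.1 0.3 My 0.01 gf 0 tau 0.032 rad 0.3
R phi -0.400 p 0.5517 0.1891 F 0.5 -0.4 0.2 My 0.22 gf 0 tau 0.338 rad -0.0
clock: 29.27
R phi -0.600 p 0.5459 0.1864 F 0.0 0.4 0.0 My 0.30 gf 0 tau 0.311 rad 0.0
```

Found the bias: the free-air moment is about -0.55·sin φ (tool weight not compensated). I'll refit with it removed.

```bash
sed -i 's/"log.txt"/"log1.txt"/; s/My=d\[:,8\]/My=d[:,8]+.54*np.sin(phi)/; s/M\[1\]+\.21/0/' fit.py; sed -i 's/gf %.0f tau/gf %.0f/; s/s\["grasp_force"\],M\[1\]+.21/s["grasp_force"],M[1]+.54*np.sin(phi)+.213/; s/gf %.0f %.3f/gf %.0f tau %.3f/' r.py; python3 fit.py; python3 r.py; sed -i '$d' log.txt; tail -5 log1.txt | wc -l; wc -l log*.txt
```

```text
[ 0.312  0.231  1.881  0.213 -0.003] 17.6 sd p0 0.228
[ 0.312  0.231  1.881  0.213 -0.003] 17.6 sd p0 0.228
[ 0.305 -0.121 -1.574  0.2    0.029] 29.8 sd p0 0.555
[ 0.312  0.235  1.817  0.211 -0.018] 17.6 sd p0 0.278
[ 0.312  0.235  1.817  0.211 -0.018] 17.6 sd p0 0.278
[ 0.306  0.232 -1.592  0.202  0.378] 19.5 sd p0 0.313
R phi -0.600 p 0.5459 0.1864 F 0.0 0.4 0.0 My 0.30 gf 0 tau 0.006 rad 0.0
5
   34 log.txt
   30 log1.txt
   64 total
```

The fit now agrees with the given values: drag 0.312, weight 0.231 N m, heavy side down 1.88 ± 0.23 on the old grip's scale. The drum stands at 0.20 there, so about 1.68 rad of positive turning is left. I'll swing back to φ = -1.0 and regrip.

```bash
rm log.txt
python3 steer.py '[[[0.55, -0.0017, 0, 0, 0, 0.05, 0], [0.55, -0.0017, 0, 0, 0, 0.05, 0], [0.55, -0.0017, 0, 0, 0, 0.05, 0], [0.55, -0.0017, 0, 0, 0, 0.05, 0]]]' |tail -1
python3 steer.py '[[[0.55, -0.0017, 0, 0.0005, 0, 0.05, 0], [0.55, -0.0017, 0, 0.0005, 0, 0.05, 0], [0.55, -0.0017, 0, 0.0005, 0, 0.05, 0], [0.55, -0.0017, 0, 0.0005, 0, 0.05, 0]]]' >/dev/null
python3 steer.py '[[[0.55, 0, 0, 0, 0, 0, 0], [0.55, 0, 0, 0, 0, 0, 0], [0.55, 0, 0, 0, 0, 0, 0], [0.55, 0, 0, 0, 0, 0, 0]]]' >/dev/null; python3 r.py
python3 steer.py '[[[0, 0, 0, 0, 0, 0, 0], [0, 0, 0, 0, 0, 0, 0], [0, 0, 0, 0, 0, 0, 0], [0, 0, 0, 0, 0, 0, 0], [0, 0, 0, 0, 0, 0, 0]]]' 58|head -1; python3 r.py
```

```text
grasp_force: 0.0
R phi -0.948 p 0.5921 0.1968 F 13.9 -31.0 -5.3 My -0.45 gf 15 tau -0.092 rad -14.4
clock: 30.68
R phi -0.952 p 0.5934 0.2000 F -4.8 -57.6 13.0 My -0.20 gf 58 tau 1.015 rad 11.4
```

Run:
```python
from h import *
import cv2
s=arm.get_state();print(s["joint_pos"],s["tool_pos"],s["ee_rot"],s["finger_gap"],s["effort"])
i=arm.camera("wrist");j=arm.camera("side")[140:290,190:390]
cv2.imwrite("pics/m5.png",np.hstack([cv2.resize(i,(400,300)),cv2.resize(j,(400,300),interpolation=cv2.INTER_CUBIC)]))
```

```text
[-0.06133555 -0.70018004  2.49187397 -0.15499844  0.40359436  1.735815  ] [ 0.59584616 -0.00822377  0.20004466] [ 3.11215432 -0.95164657 -0.09969308] 0.38571280534953656 [ 33.70629787 -13.69844109 -46.53556824   8.67092013  -7.35642582
   0.56091126]
```

View pics/m5.png

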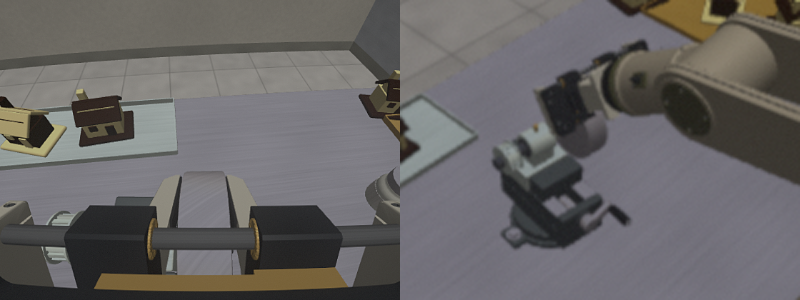

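Joint 3 hit its limit (2.49), so leaning back to -1.0 is out of reach and the hand slid over the rim. I'll open, lift clear, tilt to about -0.6 and correct the pose before regripping.

```bash
cat > c.py <<'E'
# tool-frame correction to phi (arg1), radius of TCP (arg2)
import sys
from h import *
from scipy.spatial.transform import Rotation as R
ph,r=float(sys.argv[1]),float(sys.argv[2]);s=arm.get_state();Rn=R.from_euler("xyz",s["ee_rot"])
V=R.from_euler("z",-.1055);Rt=V*R.from_euler("y",ph)*R.from_euler("x",np.pi)
y=float(sys.argv[3]) if len(sys.argv)>3 else .049
pt=V.apply([.5637+r*np.sin(ph),y,.156+r*np.cos(ph)])
print("d tool",np.round(Rn.inv().apply(pt-s["tool_pos"]),4),"rotvec",np.round((Rn.inv()*Rt).as_rotvec(),3),"y'",V.inv().apply(s["tool_pos"])[1],"j",np.round(s["joint_pos"],2),s["clock"])
E
python3 steer.py '[[[0.6, 0, 0, 0, 0, 0, 0], [0.6, 0, 0, 0, 0, 0, 0], [0.6, 0, 0, 0, 0, 0, 0], [0.6, 0, 0, 0, 0, 0, 0]]]' >/dev/null; python3 r.py
python3 steer.py '[[[0.6, 0.016, 0, -0.012, 0, 0, 0], [0.6, 0.016, 0, -0.012, 0, 0, 0], [0.6, 0.016, 0, -0.012, 0, 0, 0], [0.6, 0, 0, 0, 0, 0, 0]]]' >/dev/null; python3 r.py
python3 steer.py '[[[0.6, 0, 0, 0, 0, -0.1, 0], [0.6, 0, 0, 0, 0, -0.1, 0], [0.6, 0, 0, 0, 0, -0.1, 0], [0.6, 0, 0, 0, 0, 0, 0], [0.6, 0, 0, 0, 0, 0, 0]]]' >/dev/null; python3 r.py
python3 c.py -0.65 0.075; python3 c.py -0.65 0.034
```

```text
R phi -0.949 p 0.5917 0.1970 F 0.7 0.4 -0.8 My 0.42 gf 0 tau -0.069 rad -1.0
R phi -0.955 p 0.5916 0.2625 F 0.8 0.6 1.1 My 0.35 gf 0 tau 0.193 rad -0.0
R phi -0.649 p 0.5908 0.2556 F -0.6 0.7 -0.8 My 0.24 gf 0 tau -0.284 rad -0.2
d tool [-0.0818  0.0146 -0.0119] rotvec [ 0.011  0.001 -0.003] y' 0.06323105890084738 j [-0.06 -0.53  2.13 -0.05  0.89  1.64] 31.8667
d tool [-0.0817  0.0141  0.0291] rotvec [ 0.011  0.001 -0.003] y' 0.06323105890084738 j [-0.06 -0.53  2.13 -0.05  0.89  1.64] 31.8667
```

```bash
python3 steer.py '[[[0.6, -0.0205, 0.0037, -0.003, 0.011, 0, 0], [0.6, -0.0205, 0.0037, -0.003, 0, 0, 0], [0.6, -0.0205, 0.0037, -0.003, 0, 0, 0], [0.6, -0.0205, 0.0037, -0.003, 0, 0, 0], [0.6, 0, 0, 0, 0, 0, 0]]]' >/dev/null; 
python3 steer.py '[[[0.6, 0, 0, 0, 0, 0, 0], [0.6, 0, 0, 0, 0, 0, 0], [0.6, 0, 0, 0, 0, 0, 0]]]' >/dev/null; python3 r.py; python3 c.py -0.65 0.034
```

```text
R phi -0.651 p 0.5179 0.2171 F 0.0 0.2 0.6 My 0.32 gf 0 tau 0.069 rad 0.4
d tool [-0.0006 -0.0004  0.0423] rotvec [ 0.    -0.001 -0.003] y' 0.04860448289838058 j [-0.11 -0.8   2.36  0.01  0.93  1.56] 32.5333
```

```bash
rm -f log.txt
python3 steer.py '[[[0.6, -0.0006, 0, 0.014, 0, 0, 0], [0.6, 0, 0, 0.014, 0, 0, 0], [0.6, 0, 0, 0.014, 0, 0, 0], [0.6, 0, 0, 0, 0, 0, 0], [0.6, 0, 0, 0, 0, 0, 0]]]' >/dev/null; 
python3 steer.py '[[[0.6, 0, 0, 0, 0, 0, 0], [0.6, 0, 0, 0, 0, 0, 0], [0.6, 0, 0, 0, 0, 0, 0]]]' >/dev/null; python3 r.py; python3 c.py -0.65 0.034
python3 steer.py '[[[0, 0, 0, 0, 0, 0, 0], [0, 0, 0, 0, 0, 0, 0], [0, 0, 0, 0, 0, 0, 0], [0, 0, 0, 0, 0, 0, 0], [0, 0, 0, 0, 0, 0, 0]]]' 58 >/dev/null; python3 r.py;  python3 c.py -0.65 0.034
```

```text
R phi -0.650 p 0.5424 0.1837 F 0.9 -0.2 0.4 My 0.28 gf 0 tau 0.164 rad -0.2
d tool [ 0.0002 -0.0005  0.0009] rotvec [ 0.001 -0.    -0.003] y' 0.04846547852100205 j [-0.11 -0.67  2.35  0.01  0.81  1.56] 33.2
R phi -0.647 p 0.5415 0.1815 F 3.9 7.3 -5.2 My 0.28 gf 58 tau -0.044 rad -6.5
d tool [ 0.0022  0.0006 -0.0003] rotvec [-0.002  0.003 -0.004] y' 0.04958392985474945 j [-0.11 -0.67  2.36  0.01  0.81  1.56] 33.6167
```

```bash
python3 steer.py '[[[0, 0.00085, 0, 0, 0, -0.025, 0], [0, 0.00085, 0, 0, 0, -0.025, 0], [0, 0.00085, 0, 0, 0, -0.025, 0], [0, 0.00085, 0, 0, 0, -0.025, 0], [0, 0.00085, 0, 0, 0, -0.025, 0]]]' >/dev/null; python3 r.py
python3 steer.py '[[[0, 0.00085, 0, 0, 0, -0.025, 0], [0, 0.00085, 0, 0, 0, -0.025, 0], [0, 0.00085, 0, 0, 0, -0.025, 0], [0, 0.00085, 0, 0, 0, -0.025, 0], [0, 0.00085, 0, 0, 0, -0.025, 0]]]' >/dev/null; python3 r.py
python3 steer.py '[[[0, 0.00085, 0, 0, 0, -0.025, 0], [0, 0.00085, 0, 0, 0, -0.025, 0], [0, 0.00085, 0, 0, 0, -0.025, 0], [0, 0.00085, 0, 0, 0, -0.025, 0], [0, 0.00085, 0, 0, 0, -0.025, 0]]]' >/dev/null; python3 r.py
python3 steer.py '[[[0, 0.00085, 0, 0, 0, -0.025, 0], [0, 0.00085, 0, 0, 0, -0.025, 0], [0, 0.00085, 0, 0, 0, -0.025, 0], [0, 0.00085, 0, 0, 0, -0.025, 0], [0, 0.00085, 0, 0, 0, -0.025, 0]]]' >/dev/null; python3 r.py
python3 steer.py '[[[0, 0.00085, 0, 0, 0, -0.025, 0], [0, 0.00085, 0, 0, 0, -0.025, 0], [0, 0.00085, 0, 0, 0, -0.025, 0], [0, 0.00085, 0, 0, 0, -0.025, 0], [0, 0.00085, 0, 0, 0, -0.025, 0]]]' >/dev/null; python3 r.py
python3 steer.py '[[[0, 0.00085, 0, 0, 0, -0.025, 0], [0, 0.00085, 0, 0, 0, -0.025, 0], [0, 0.00085, 0, 0, 0, -0.025, 0], [0, 0.00085, 0, 0, 0, -0.025, 0], [0, 0.00085, 0, 0, 0, -0.025, 0]]]' >/dev/null; python3 r.py
```

```text
R phi -0.520 p 0.5448 0.1836 F 3.2 5.3 -6.4 My 0.25 gf 58 tau -0.107 rad -7.1
R phi -0.395 p 0.5485 0.1855 F 1.4 3.1 -5.2 My 0.30 gf 58 tau -0.061 rad -5.4
R phi -0.269 p 0.5523 0.1868 F 0.2 1.7 -4.9 My 0.40 gf 58 tau 0.008 rad -4.8
R phi -0.144 p 0.5563 0.1877 F -1.5 0.5 -4.7 My 0.49 gf 58 tau -0.036 rad -4.4
R phi -0.018 p 0.5603 0.1880 F -2.7 -0.0 -5.3 My 0.51 gf 58 tau -0.095 rad -5.2
R phi 0.107 p 0.5644 0.1880 F -3.3 0.2 -4.2 My 0.64 gf 58 tau 0.087 rad -4.6
```

```bash
python3 steer.py '[[[0, 0.00085, 0, 0, 0, -0.025, 0], [0, 0.00085, 0, 0, 0, -0.025, 0], [0, 0.00085, 0, 0, 0, -0.025, 0], [0, 0.00085, 0, 0, 0, -0.025, 0], [0, 0.00085, 0, 0, 0, -0.025, 0]]]' >/dev/null; python3 r.py
python3 steer.py '[[[0, 0.00085, 0, 0, 0, -0.025, 0], [0, 0.00085, 0, 0, 0, -0.025, 0], [0, 0.00085, 0, 0, 0, -0.025, 0], [0, 0.00085, 0, 0, 0, -0.025, 0], [0, 0.00085, 0, 0, 0, -0.025, 0]]]' >/dev/null; python3 r.py
python3 steer.py '[[[0, 0.00085, 0, 0, 0, -0.025, 0], [0, 0.00085, 0, 0, 0, -0.025, 0], [0, 0.00085, 0, 0, 0, -0.025, 0], [0, 0.00085, 0, 0, 0, -0.025, 0], [0, 0.00085, 0, 0, 0, -0.025, 0]]]' >/dev/null; python3 r.py
python3 steer.py '[[[0, 0.00085, 0, 0, 0, -0.025, 0], [0, 0.00085, 0, 0, 0, -0.025, 0], [0, 0.00085, 0, 0, 0, -0.025, 0], [0, 0.00085, 0, 0, 0, -0.025, 0], [0, 0.00085, 0, 0, 0, -0.025, 0]]]' >/dev/null; python3 r.py
python3 steer.py '[[[0, 0.00085, 0, 0, 0, -0.025, 0], [0, 0.00085, 0, 0, 0, -0.025, 0], [0, 0.00085, 0, 0, 0, -0.025, 0], [0, 0.00085, 0, 0, 0, -0.025, 0], [0, 0.00085, 0, 0, 0, -0.025, 0]]]' >/dev/null; python3 r.py
python3 steer.py '[[[0, 0.00085, 0, 0, 0, -0.025, 0], [0, 0.00085, 0, 0, 0, -0.025, 0], [0, 0.00085, 0, 0, 0, -0.025, 0], [0, 0.00085, 0, 0, 0, -0.025, 0], [0, 0.00085, 0, 0, 0, -0.025, 0]]]' >/dev/null; python3 r.py; python3 c.py 1 .034
```

```text
R phi 0.233 p 0.5684 0.1874 F -6.5 1.3 -4.3 My 0.74 gf 58 tau -0.281 rad -5.7
R phi 0.358 p 0.5723 0.1862 F -7.5 1.0 -3.4 My 0.84 gf 58 tau -0.214 rad -5.9
R phi 0.484 p 0.5761 0.1846 F -9.7 1.3 -4.3 My 0.95 gf 58 tau -0.191 rad -8.3
R phi 0.610 p 0.5796 0.1826 F -12.3 2.4 -3.2 My 1.18 gf 58 tau -0.261 rad -9.6
R phi 0.736 p 0.5828 0.1800 F -15.1 3.8 -4.0 My 1.35 gf 58 tau -0.091 rad -13.1
R phi 0.862 p 0.5858 0.1771 F -20.1 3.7 -3.1 My 1.63 gf 58 tau -0.233 rad -17.3
d tool [ 0.0064  0.0002 -0.0032] rotvec [-0.004 -0.138  0.002] y' 0.0492155716424057 j [-0.11  1.05  0.55  0.    2.4   1.57] 38.6167
```

The torque follows the fit. I'll regrip nearer the top to measure on both sides of the low point, which is expected 0.17 rad further.

```bash
cp log.txt log2.txt; rm log.txt
python3 steer.py '[[[0.58, 0, 0, 0, 0, 0, 0], [0.58, 0, 0, 0, 0, 0, 0], [0.58, 0, 0, 0, 0, 0, 0], [0.58, 0, 0, -0.002, 0, 0, 0]]]' >/dev/null; python3 r.py
python3 steer.py '[[[0.58, -0.003, 0, 0, 0, 0.08, 0], [0.58, -0.003, 0, 0, 0, 0.08, 0], [0.58, -0.003, 0, 0, 0, 0.08, 0], [0.58, -0.003, 0, 0, 0, 0.08, 0]]]' >/dev/null
python3 steer.py '[[[0.58, -0.003, 0, 0, 0, 0.08, 0], [0.58, -0.003, 0, 0, 0, 0.08, 0], [0.58, -0.003, 0, 0, 0, 0.08, 0], [0.58, -0.003, 0, 0, 0, 0.08, 0]]]' >/dev/null
python3 steer.py '[[[0.58, -0.003, 0, 0, 0, 0.08, 0], [0.58, -0.003, 0, 0, 0, 0.08, 0], [0.58, -0.003, 0, 0, 0, 0.08, 0], [0.58, -0.003, 0, 0, 0, 0.08, 0], [0.58, 0, 0, 0, 0, 0, 0]]]' >/dev/null
python3 steer.py '[[[0.58, 0, 0, 0, 0, 0, 0], [0.58, 0, 0, 0, 0, 0, 0], [0.58, 0, 0, 0, 0, 0, 0]]]' >/dev/null; python3 r.py; python3 c.py -0.1 .033 .0495
```

```text
R phi 0.850 p 0.5900 0.1801 F -0.1 -0.5 0.5 My -0.39 gf 0 tau -0.083 rad 0.2
R phi -0.109 p 0.5595 0.1947 F -0.8 -0.3 0.3 My 0.12 gf 0 tau -0.096 rad 0.4
d tool [ 0.0003 -0.0012  0.006 ] rotvec [-0.001 -0.009 -0.003] y' 0.04827179176733154 j [-0.11 -0.07  1.74  0.    1.36  1.57] 40.2833
```

```bash
rm -f log.txt
python3 steer.py '[[[0.58, 0.0003, -0.001, 0.006, 0, -0.009, 0], [0.58, 0, 0, 0, 0, 0, 0], [0.58, 0, 0, 0, 0, 0, 0], [0.58, 0, 0, 0, 0, 0, 0]]]' >/dev/null
python3 steer.py '[[[0, 0, 0, 0, 0, 0, 0], [0, 0, 0, 0, 0, 0, 0], [0, 0, 0, 0, 0, 0, 0], [0, 0, 0, 0, 0, 0, 0], [0, 0, 0, 0, 0, 0, 0]]]' 58 >/dev/null; python3 r.py
python3 steer.py '[[[0, 0.00083, 0, 0, 0, -0.025, 0], [0, 0.00083, 0, 0, 0, -0.025, 0], [0, 0.00083, 0, 0, 0, -0.025, 0], [0, 0.00083, 0, 0, 0, -0.025, 0], [0, 0.00083, 0, 0, 0, -0.025, 0]]]' >/dev/null; python3 r.py
python3 steer.py '[[[0, 0.00083, 0, 0, 0, -0.025, 0], [0, 0.00083, 0, 0, 0, -0.025, 0], [0, 0.00083, 0, 0, 0, -0.025, 0], [0, 0.00083, 0, 0, 0, -0.025, 0], [0, 0.00083, 0, 0, 0, -0.025, 0]]]' >/dev/null; python3 r.py
python3 steer.py '[[[0, 0.00083, 0, 0, 0, -0.025, 0], [0, 0.00083, 0, 0, 0, -0.025, 0], [0, 0.00083, 0, 0, 0, -0.025, 0], [0, 0.00083, 0, 0, 0, -0.025, 0], [0, 0.00083, 0, 0, 0, -0.025, 0]]]' >/dev/null; python3 r.py
python3 steer.py '[[[0, 0.00083, 0, 0, 0, -0.025, 0], [0, 0.00083, 0, 0, 0, -0.025, 0], [0, 0.00083, 0, 0, 0, -0.025, 0], [0, 0.00083, 0, 0, 0, -0.025, 0], [0, 0.00083, 0, 0, 0, -0.025, 0]]]' >/dev/null; python3 r.py
python3 steer.py '[[[0, 0.00083, 0, 0, 0, -0.025, 0], [0, 0.00083, 0, 0, 0, -0.025, 0], [0, 0.00083, 0, 0, 0, -0.025, 0], [0, 0.00083, 0, 0, 0, -0.025, 0], [0, 0.00083, 0, 0, 0, -0.025, 0]]]' >/dev/null; python3 r.py
python3 steer.py '[[[0, 0.00083, 0, 0, 0, -0.025, 0], [0, 0.00083, 0, 0, 0, -0.025, 0], [0, 0.00083, 0, 0, 0, -0.025, 0], [0, 0.00083, 0, 0, 0, -0.025, 0], [0, 0.00083, 0, 0, 0, -0.025, 0]]]' >/dev/null; python3 r.py
```

```text
R phi -0.100 p 0.5590 0.1877 F 0.2 -0.6 -0.1 My 0.07 gf 58 tau 0.059 rad -0.2
R phi 0.027 p 0.5628 0.1876 F -1.8 -0.8 -0.5 My -0.04 gf 58 tau -0.418 rad -0.6
R phi 0.153 p 0.5668 0.1872 F -2.6 -1.7 -0.8 My 0.10 gf 58 tau -0.336 rad -1.2
R phi 0.279 p 0.5707 0.1862 F -4.3 -2.9 -1.4 My 0.24 gf 58 tau -0.408 rad -2.6
R phi 0.404 p 0.5744 0.1849 F -3.8 -3.6 -1.0 My 0.23 gf 58 tau -0.220 rad -2.4
R phi 0.530 p 0.5779 0.1830 F -6.3 -2.6 -0.7 My 0.32 gf 58 tau -0.493 rad -3.8
R phi 0.656 p 0.5812 0.1807 F -8.7 -3.6 -1.2 My 0.44 gf 58 tau -0.548 rad -6.3
```

```bash
python3 steer.py '[[[0, -0.00083, 0, 0, 0, 0.025, 0], [0, -0.00083, 0, 0, 0, 0.025, 0], [0, -0.00083, 0, 0, 0, 0.025, 0], [0, -0.00083, 0, 0, 0, 0.025, 0], [0, -0.00083, 0, 0, 0, 0.025, 0]]]' >/dev/null; python3 r.py
python3 steer.py '[[[0, -0.00083, 0, 0, 0, 0.025, 0], [0, -0.00083, 0, 0, 0, 0.025, 0], [0, -0.00083, 0, 0, 0, 0.025, 0], [0, -0.00083, 0, 0, 0, 0.025, 0], [0, -0.00083, 0, 0, 0, 0.025, 0]]]' >/dev/null; python3 r.py
python3 steer.py '[[[0, -0.00083, 0, 0, 0, 0.025, 0], [0, -0.00083, 0, 0, 0, 0.025, 0], [0, -0.00083, 0, 0, 0, 0.025, 0], [0, -0.00083, 0, 0, 0, 0.025, 0], [0, -0.00083, 0, 0, 0, 0.025, 0]]]' >/dev/null; python3 r.py
python3 steer.py '[[[0, -0.00083, 0, 0, 0, 0.025, 0], [0, -0.00083, 0, 0, 0, 0.025, 0], [0, -0.00083, 0, 0, 0, 0.025, 0], [0, -0.00083, 0, 0, 0, 0.025, 0], [0, -0.00083, 0, 0, 0, 0.025, 0]]]' >/dev/null; python3 r.py
python3 steer.py '[[[0, -0.00083, 0, 0, 0, 0.025, 0], [0, -0.00083, 0, 0, 0, 0.025, 0], [0, -0.00083, 0, 0, 0, 0.025, 0], [0, -0.00083, 0, 0, 0, 0.025, 0], [0, -0.00083, 0, 0, 0, 0.025, 0]]]' >/dev/null; python3 r.py
python3 steer.py '[[[0, -0.00083, 0, 0, 0, 0.025, 0], [0, -0.00083, 0, 0, 0, 0.025, 0], [0, -0.00083, 0, 0, 0, 0.025, 0], [0, -0.00083, 0, 0, 0, 0.025, 0], [0, -0.00083, 0, 0, 0, 0.025, 0]]]' >/dev/null; python3 r.py
python3 steer.py '[[[0, -0.00083, 0, 0, 0, 0.025, 0], [0, -0.00083, 0, 0, 0, 0.025, 0], [0, -0.00083, 0, 0, 0, 0.025, 0], [0, -0.00083, 0, 0, 0, 0.025, 0], [0, -0.00083, 0, 0, 0, 0.025, 0]]]' >/dev/null; python3 r.py
python3 steer.py '[[[0, -0.00083, 0, 0, 0, 0.025, 0], [0, -0.00083, 0, 0, 0, 0.025, 0], [0, -0.00083, 0, 0, 0, 0.025, 0], [0, -0.00083, 0, 0, 0, 0.025, 0], [0, -0.00083, 0, 0, 0, 0.025, 0]]]' >/dev/null; python3 r.py
cat > fit2.py <<'E'
import json,numpy as np
from scipy.optimize import least_squares
G=[("log1.txt",2,30,0),("log2.txt",1,13,.847),("log.txt",1,99,1.81)]
X=[]
for g,(f,a,e,o) in enumerate(G):
    d=np.array([json.loads(l) for l in open(f)]);dr=np.sign(np.diff(np.r_[0,d[:,0]]))
    for r,s in list(zip(d,dr))[a:e]: X.append([g,r[0],r[0]+o,s,np.cos(r[0])*r[4]-np.sin(r[0])*r[6],r[8]])
X=np.array(X)
def run(sel,name):
    x=X[np.isin(X[:,0],sel)]
    def f(q):
        D,W,p0,S,b,k=q
        r=x[:,5]+k*np.sin(x[:,1])+S*x[:,4]-(-D*x[:,3]+W*np.sin(p0-x[:,2])+b)
        return np.r_[r/.07,(D-.32)/.03,(W-.24)/.03,(S-.21)/.01,b/.03,(k-.54)/.03]
    for p in (.5,2,3.5):
        s=least_squares(f,[.32,.24,p,.2,0,.54],loss="soft_l1");J=np.linalg.inv(s.jac.T@s.jac);print(name,np.round(s.x,3),round(s.cost,1),"sd",round(J[2,2]**.5,3))
run([0,1,2],"all");run([2],"last");run([0],"first")
E
python3 fit2.py
```

```text
R phi 0.527 p 0.5782 0.1822 F -2.3 -2.0 -5.1 My -0.14 gf 58 tau 0.249 rad -5.6
R phi 0.401 p 0.5747 0.1842 F 0.4 -1.9 -5.0 My -0.35 gf 58 tau 0.347 rad -4.4
R phi 0.276 p 0.5710 0.1857 F 1.3 -1.0 -5.2 My -0.47 gf 58 tau 0.244 rad -4.7
R phi 0.150 p 0.5672 0.1867 F 2.4 -0.8 -6.5 My -0.52 gf 58 tau 0.272 rad -6.1
R phi 0.025 p 0.5631 0.1873 F 3.0 0.0 -5.6 My -0.54 gf 58 tau 0.140 rad -5.6
R phi -0.101 p 0.5591 0.1873 F 5.8 1.1 -7.1 My -0.66 gf 58 tau 0.365 rad -7.7
R phi -0.226 p 0.5552 0.1869 F 7.5 1.2 -7.2 My -0.64 gf 58 tau 0.455 rad -8.8
R phi -0.351 p 0.5512 0.1859 F 8.5 0.8 -7.5 My -0.60 gf 58 tau 0.372 rad -10.0
all [ 0.312  0.242  1.885  0.212 -0.007  0.546] 31.3 sd 0.108
all [ 0.312  0.242  1.885  0.212 -0.007  0.546] 31.3 sd 0.108
all [ 0.312  0.242  1.885  0.212 -0.007  0.546] 31.3 sd 0.108
last [3.230e-01 2.340e-01 1.765e+00 2.080e-01 1.000e-03 5.340e-01] 6.7 sd 0.183
last [3.230e-01 2.340e-01 1.765e+00 2.080e-01 1.000e-03 5.340e-01] 6.7 sd 0.183
last [3.230e-01 2.340e-01 1.765e+00 2.080e-01 1.000e-03 5.340e-01] 6.7 sd 0.183
first [ 0.313  0.233  1.888  0.213 -0.004  0.542] 17.5 sd 0.257
first [ 0.313  0.233  1.888  0.213 -0.004  0.542] 17.5 sd 0.257
first [ 0.313  0.233  1.888  0.213 -0.004  0.542] 17.5 sd 0.257
```

The combined fit is drag 0.312, weight 0.242, low point at 1.885 ± 0.11 (last sweep alone: 1.765). That puts the target at φ ≈ +0.05 in this grip. I'll turn there, coming from below.

```bash
python3 steer.py '[[[0, 0.00083, 0, 0, 0, -0.025, 0], [0, 0.00083, 0, 0, 0, -0.025, 0], [0, 0.00083, 0, 0, 0, -0.025, 0], [0, 0.00083, 0, 0, 0, -0.025, 0], [0, 0.00083, 0, 0, 0, -0.025, 0]]]' >/dev/null; python3 r.py
python3 steer.py '[[[0, 0.00083, 0, 0, 0, -0.025, 0], [0, 0.00083, 0, 0, 0, -0.025, 0], [0, 0.00083, 0, 0, 0, -0.025, 0], [0, 0.00083, 0, 0, 0, -0.025, 0], [0, 0.00083, 0, 0, 0, -0.025, 0]]]' >/dev/null; python3 r.py
python3 steer.py '[[[0, 0.00083, 0, 0, 0, -0.025, 0], [0, 0.00083, 0, 0, 0, -0.025, 0], [0, 0.00083, 0, 0, 0, -0.025, 0], [0, 0.00083, 0, 0, 0, -0.025, 0], [0, 0.00083, 0, 0, 0, -0.025, 0]]]' >/dev/null; python3 r.py
python3 fit2.py | sed -n '1p;4p'; python3 steer.py '[[[0, 0.00083, 0, 0, 0, -0.025, 0], [0, 0, 0, 0, 0, 0, 0], [0, 0, 0, 0, 0, 0, 0], [0, 0, 0, 0, 0, 0, 0], [0, 0, 0, 0, 0, 0, 0]]]'; python3 r.py
```

```text
R phi -0.223 p 0.5549 0.1868 F 4.3 0.9 -7.2 My -0.64 gf 58 tau -0.217 rad -8.0
R phi -0.097 p 0.5588 0.1874 F 2.5 -1.0 -7.3 My -0.58 gf 58 tau -0.255 rad -7.5
R phi 0.028 p 0.5628 0.1874 F 0.7 -1.6 -6.4 My -0.54 gf 58 tau -0.339 rad -6.4
all [ 0.312  0.242  1.893  0.212 -0.008  0.548] 31.6 sd 0.1
last [0.315 0.236 1.795 0.207 0.    0.536] 7.0 sd 0.17
clock: 48.53
tool_pos: [0.5658, -0.0105, 0.1874]
ee_rot: [-3.141, 0.051, -0.108]
ft_force: [5.3, -2.9, -13.3]
finger_gap: 0.385
grasp_force: 57.9
R phi 0.051 p 0.5638 0.1874 F 5.6 -2.3 -13.3 My -1.02 gf 58 tau 0.333 rad -13.0
```

```bash
python3 steer.py '[[[0, 0, 0, 0, 0, 0, 0], [0, 0, 0, 0, 0, 0, 0], [0, 0, 0, 0, 0, 0, 0], [0, 0, 0, 0, 0, 0, 0], [0, 0, 0, 0, 0, 0, 0]]]'; python3 -c "
from rig import arm
print(arm.hand_in())"
```

```text
clock: 48.95
tool_pos: [0.5658, -0.0104, 0.1874]
ee_rot: [-3.141, 0.05, -0.108]
ft_force: [5.4, -3.4, -14.1]
finger_gap: 0.384
grasp_force: 57.9
the job is handed in; nothing more can be done
None
```

I handed the job in at 49 s, gripping the drum at rest with 58 N and its heavy side within about 6° (1 sd) of straight down by torque fit; the foot clamp was judged only from a 20 N crank load at 7 mm of travel, and no verdict came back.

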